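# Unguard the purge port and hold the coupler on its valve

## Robot

A 6-joint arm with a two-finger parallel gripper is mounted at the origin on a cart in front of the work surface, level with it; the furniture and walls round the work are solid. World frame = base frame: x ahead of the robot, y to its left, z up, the work surface at z = 0. Lengths are in m, angles in degrees, forces in N, time in s.
With the tool pointing down it reaches from about 0.375 to 0.9 m from the base axis. Payload 3.1 kg.
Tool frame: the origin (TCP) lies at the very end of the fingers, on their centre line; the grasp point (between the pads) lies 19 mm behind it (bot.hold_point_z is the z of the grasp point in the tool frame, in m); z points along the fingers, y is the direction in which the jaws open and shut (so a half turn about z gives the same grasp; the last joint's range is limited). The gripper opens to 87 mm and grips with 3 to 60 N. Pads are 19 mm wide; open, the fingers measure 117 mm over their backs; the gripper's body (75 mm by 190 mm) begins 51 mm behind the grasp point.
Start: joints at [-84.826, 30.224, 82.088, -0, 67.689, -10.227], TCP at [0.166, -0.603, 0.223] pointing down, gripper open.
Joint ranges: [-176.69, 176.69], [-43.24, 126.21], [12.49, 139.97], [-82, 262], [0, 151.66], [-163.58, 163.58]. Speed limits (degrees/s): [159.86, 159.86, 180, 180, 180, 180].

## Interface

Orientations are given as a 3x3 rotation matrix whose columns are the frame's x, y, z axes.
In Python, from rig import bot gives the robot as it stands.
- The arm moves only by the tool servo_tool, never from a script. Its argument "increments" is a list of rows, each a list of 3 entries, a list of its own where there are three numbers: the closure, from 0 (fully open) to 1 (shut), then the shift along the tool's x, y, z in mm, then the turn about the tool's z in degrees. In form: [[claw, [x, y, z], turn], ...]. A call has 1 to 5 rows; each row shifts and turns the commanded pose from where the row before left it, along the tool's axes as they then stand; what a row does not reach is not made up. A row lasts 1/8 s, in which the tool goes at most 62.5 mm and 10.7 degrees, less where a joint would pass 70% of its speed; a pose out of reach is approached as far as the arm can. A call with a gripper value outside its range is refused whole. The fingers move at their own pace and stop on an object; the grip force is fixed at half the most. Time passes only in rows, so rows that do not move let the fingers close. It gives the time, the measured TCP pose, the force and the opening at its end, in the units of the state.
- bot.read_state(): the state, without advancing time (a new reading comes with each control period).
- bot.capture(name): name is "side" or "top"; returns (picture, depth): 384x512x3 uint8, blue, green, red; 384x512 float32, m along the optical axis (not along the pixel's ray), 0 where there is no reading.
- bot.camera_info(name): a dict with "K" (3x3 intrinsics, pixels), "R" (3x3) and "t" (3): a world point X has camera coordinates R X + t. Camera axes: x right, y down, z forward; pixel columns grow to the right and rows downward; lengths in m; the calibration is good to about 2 mm. A picture is of the moment at which its call begins. camera_info takes no time and is no camera call.
- bot.hand_in(): hands the job in, once; it reports no verdict.
Trained networks look in the newest picture that a camera, given by its name, has taken for a name from the list of things; names that differ only in an ending like _2 or _b are one class to them, and where a whole thing is asked for, a point or a joint stands for the part that bears it (a point fixed in the world has none). Each returns a list of dicts, best first, with "p" (0 to 1); they miss things now and then, are a little off and sometimes report something else, mostly with a low value. They report only what shows in the picture. A call takes as long as a camera call. They do not tell look-alikes from the thing itself.
- bot.find_in(camera, thing): "bbox" ([left, top, right, bottom] in pixels, round what is visible of it).
- bot.trace(camera, thing): "region" (384x512 bool, what is visible of it) and "bbox" ([left, top, right, bottom] in pixels, round what is visible of it).
The state is a dict: "time_s": time; "joint_positions": joint angles; "qvel": joint speeds; "tau": joint torques, N m; "position": TCP position; "tcp_rot": TCP orientation; "force": force on the tool from outside, world axes, zero at the start; "moment": the same for the moment, N m; "opening": opening from 0.0 (shut) to 1.0 (fully open).
Only numpy, scipy, OpenCV 4.12 (cv2) and the standard library are available. Lean on these libraries where they do the work, as an engineer would, in place of code of your own. Each camera call takes 0.05 s, during which the arm holds its last target.

## Task

Lift the sheet-metal saddle guard off the slanted purge nipple and hang it astride the steel rail, let go of it, then take the black-handled hand coupler and press it squarely down along the slant of the nipple, past the snap of the two balls and on against the valve spring until it is home on the nipple's shoulder. Finish while still gripping the coupler and pressing it in, so that the valve stays open; do not let go. Leave the beaker and the sample vial standing.

Things in the scene. Friction and masses are not known exactly. Their poses are not given: they have to be found in the camera images.
- guard: Loose folded aluminium saddle guard, 60 long (its x) x 72 wide (its y), 140 g, standing astride the port. Origin: on the bench midway between its two legs, z up. Legs 3 mm thick, 66 mm apart inside, carry a gable roof whose halves slope 25 degrees; the ridge runs along x, 93 mm (inside) and 97 mm (outside) above the origin. Both x ends are open.
- guard_ridge (a point): Middle of the inner ridge line of the guard's roof, 93 mm above the guard's origin: the place that comes to lie on the bar.
- guard_tab (a point): A point in the grey upright lifting tab on top of the guard, 119 mm above the guard's origin. The tab is 44 long (guard's x) x 10 thick (guard's y) and stands from the ridge at 97 mm up to 130 mm.
- rail: Steel bar of 12 mm diameter, horizontal, fixed on two 16 mm posts with round feet (70 mm diameter). Origin on the bench under the middle of the bar, z up; the bar runs along the rail's own y, posts at y = +-90 mm; the bar's centre line is 160 mm above the origin. Does not move.
- port: Fixed purge port: aluminium base plate 100 (x) x 54 (y) x 10 with a grey pedestal 46 wide that carries the slanted nipple, which leans to the port's -x (roughly towards the robot); a supply stub points to +x. Origin: centre of the underside. Keep clear of the open lid of the sample well, fixed, upright behind and left of the port: from about x 0.62 on, y 0.03 to 0.2, some 0.3 m high.
- nipple: Steel nipple fixed on the port. Origin: centre of its flat shoulder (34 mm diameter), 46 mm above the bench; z = its axis, pointing out, leaning 25 degrees from vertical to the port's -x; y is level. Stem diameter 13 to 24 mm along z, nose tapering to 8 at 32.5 mm, brass valve pin to 41 mm. Two spring balls stand 3.5 mm out at +-y, 18 mm along z; pushing past them takes roughly 5 to 12 N.
- valve (a joint): Travel of the brass valve pin into the nipple, m: 0 = shut, about 0.007 when the coupler sits home on the shoulder. Its spring pushes back with 2.4 N at 0, rising 1.2 N per mm (about 11 N when home), and shuts the valve if the coupler is not held down.
- coupler: Loose round hand coupler, 79 long, 120 g, standing on its open mouth. Origin: centre of the mouth; z from mouth to grip. Steel body diameter 35 up to 43 mm; black ribbed grip diameter 26 from 45 to 76 mm. Mouth 20 mm wide, then a 16 mm throat, then a chamber. Goes on with its z along the nipple's z: the balls snap when the mouth is 8 mm from the shoulder, the valve pin is met at 7, home is 0.
- beaker: Bystander: glass beaker 56 diameter x 70 high, standing behind the port. Origin: centre of its underside, z up.
- vial: Bystander: capped sample vial 37 diameter x 70 high, standing between port and rail. Origin: centre of its underside, z up.
Things that resemble listed ones, but are neither listed nor needed, are in the scene too. What is shaped like the coupler but pink is not meant. What is shaped like the guard but turquoise is not meant.

How it is judged:
By the outcome, as a careful person would: the job done as asked, in the order asked, and still so for the second after the job is handed in, while the arm keeps its last pose, push and grip.
It also fails if it takes over 48 s, if anything falls off the work surface, if the arm or the gripper's body presses on something with over 40 N, if the wrist force passes 120 N, or if a joint passes its speed limit or range.

## Working session

There is one attempt and no reset: what is moved stays moved. The work goes in short steps, Python scripts to look and compute and a tool call to move; the robot and the scene stay as the last step left them, time stands still between calls to the robot, and variables do not carry over. Pictures are saved under pics/ and viewed, and the job is handed in when it is done.

Besides the shell and the picture viewer there is one more tool, called after "Call:" by a JSON object that holds its "method" and its "body", one argument or row to a line. servo_tool: Moves the arm, as the interface text tells. Its arguments: {"type":"object","properties":{"increments":{"type":"array","items":{"type":"array"}}},"required":["increments"]}

```bash
mkdir -p pics; ls; cat > h.py <<'E'
import numpy as np, cv2
from rig import bot
def cap(n,f):
    im,d=bot.capture(n); im=np.array(im); cv2.imwrite('pics/'+f,im); np.save('pics/'+f+'.npy',d); return im,d
def world(n,d):
    c=bot.camera_info(n);K=np.array(c['K']);R=np.array(c['R']);t=np.array(c['t']).reshape(3)
    v,u=np.mgrid[:d.shape[0],:d.shape[1]]
    P=np.stack([(u-K[0,2])/K[0,0]*d,(v-K[1,2])/K[1,1]*d,d],-1)
    return (P-t)@R
def proj(n,X):
    c=bot.camera_info(n);K=np.array(c['K']);p=K@(np.array(c['R'])@np.array(X)+np.array(c['t']).reshape(3));return p[:2]/p[2]
E
python3 - <<'E'
from h import *
for n in('top','side'):
    im,d=cap(n,n+'0.png'); c=bot.camera_info(n); print(n,c)
s=bot.read_state(); print(s)
E
```

```text
pics
top {'K': array([[399.4424309 ,   0.        , 254.4923841 ],
       [  0.        , 399.4424309 , 194.80560394],
       [  0.        ,   0.        ,   1.        ]]), 'R': array([[-0.02625361, -0.99954728,  0.01469664],
       [-0.99653979,  0.02500916, -0.07926528],
       [ 0.07886184, -0.01672679, -0.99674522]]), 't': array([-0.02308428,  0.55044803,  1.16847701])}
side {'K': array([[383.61636432,   0.        , 261.85050918],
       [  0.        , 383.61636432, 188.20813183],
       [  0.        ,   0.        ,   1.        ]]), 'R': array([[ 0.99030084, -0.1383248 , -0.01305757],
       [-0.06341288, -0.36635759, -0.92831079],
       [ 0.12362466,  0.92013497, -0.3715758 ]]), 't': array([-0.53298893,  0.12262118,  0.95869182])}
{'time_s': 0.1, 'joint_positions': array([-8.48248736e+01,  3.02745546e+01,  8.21478393e+01, -6.91207625e-04,
        6.76919086e+01, -1.02274495e+01]), 'qvel': array([ 0.00523804, -0.17174442, -0.14947557,  0.18447029,  0.01999707,
        0.03682379]), 'tau': array([ 4.64560162e-05, -4.40985918e+01, -1.77150822e+01,  6.33730413e-02,
        5.33934811e-02, -3.80114500e-05]), 'position': array([ 0.16596246, -0.60187593,  0.22166639]), 'tcp_rot': array([[ 9.64082278e-01,  2.65603699e-01, -1.91060960e-04],
       [ 2.65603546e-01, -9.64080294e-01,  1.98581736e-03],
       [ 3.43242329e-04, -1.96523779e-03, -9.99998010e-01]]), 'force': array([-0.2699648 ,  0.52841915, -0.06040346]), 'moment': array([ 0.01408413, -0.02081455, -0.00077793]), 'opening': 1.0049515999580658}
```

View pics/top0.png

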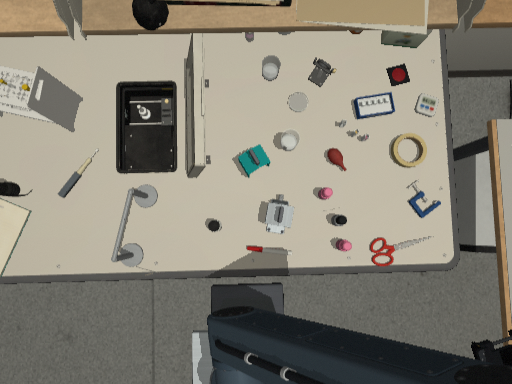

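View pics/side0.png

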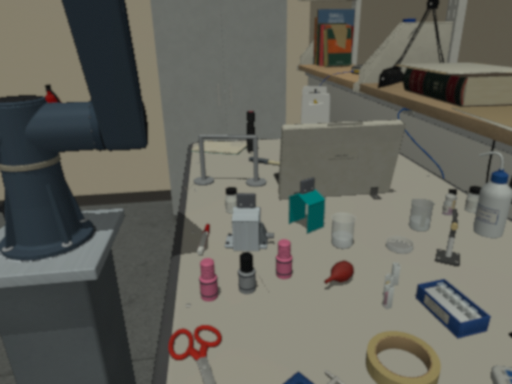

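```bash
python3 - <<'E'
from h import *
for n in('top','side'):
    d=np.load(f'pics/{n}0.png.npy'); im=cv2.imread(f'pics/{n}0.png'); W=world(n,d)
    for th in ['guard','guard_tab','rail','port','nipple','coupler','beaker','vial']:
        for r in bot.trace(n,th)[:4]:
            m=r['region']&(d>0); P=W[m]
            if len(P)<3: continue
            print(n,th,round(r['p'],2),np.round(r['bbox']),'med',np.round(np.median(P,0),3),'min',np.round(np.percentile(P,3,0),3),'max',np.round(np.percentile(P,97,0),3),'bgr',np.median(im[m],0))
    z=[ (480//2,0)]
for n,b in(('top',(190,120,370,270)),('side',(180,170,340,310))):
    im=cv2.imread(f'pics/{n}0.png')[b[1]:b[3],b[0]:b[2]]
    cv2.imwrite(f'pics/{n}0z.png',cv2.resize(im,None,fx=4,fy=4,interpolation=cv2.INTER_CUBIC))
print(bot.read_state()['time_s'])
E
```

```text
top guard 0.7 [265. 201. 294. 231.] med [ 0.488 -0.102  0.089] min [ 0.46  -0.138  0.078] max [ 0.517 -0.069  0.131] bgr [167. 170. 165.]
top guard 0.57 [238. 145. 267. 176.] med [ 0.646 -0.034  0.088] min [ 0.613 -0.075  0.038] max [0.681 0.    0.131] bgr [124. 130.  24.]
top guard_tab 0.81 [236. 143. 270. 178.] med [ 0.646 -0.034  0.088] min [ 0.614 -0.077  0.   ] max [0.684 0.002 0.131] bgr [124. 131.  24.]
top guard_tab 0.8 [264. 204. 293. 226.] med [ 0.488 -0.103  0.089] min [ 0.458 -0.141  0.047] max [ 0.517 -0.07   0.131] bgr [167. 170. 165.]
top guard_tab 0.36 [329. 212. 345. 228.] med [ 0.47  -0.275  0.061] min [ 0.454 -0.289  0.013] max [ 0.485 -0.266  0.082] bgr [41.  42.5 42.5]
top rail 0.82 [111. 182. 158. 270.] med [0.461 0.312 0.012] min [0.358 0.266 0.   ] max [0.583 0.366 0.168] bgr [142. 146. 145.]
top port 0.47 [268. 197. 287. 235.] med [ 0.455 -0.102  0.012] min [ 0.437 -0.126  0.   ] max [ 0.541 -0.072  0.048] bgr [160.5 169.5 164. ]
top coupler 0.6 [330. 210. 346. 227.] med [ 0.47  -0.276  0.048] min [ 0.454 -0.307 -0.002] max [ 0.486 -0.266  0.081] bgr [55. 56.
[... 1242 characters left out ...]
side coupler 0.97 [272. 241. 295. 280.] med [ 0.546 -0.259  0.039] min [ 0.533 -0.265 -0.001] max [ 0.563 -0.243  0.078] bgr [ 85.  69. 125.]
side coupler 0.78 [239. 252. 256. 297.] med [ 0.467 -0.296  0.042] min [ 0.454 -0.302  0.001] max [ 0.482 -0.282  0.078] bgr [72. 73. 71.]
side coupler 0.76 [195. 257. 218. 304.] med [ 0.395 -0.306  0.041] min [ 0.379 -0.312  0.   ] max [ 0.41  -0.29   0.078] bgr [ 86.  69. 126.]
side beaker 0.69 [331. 213. 357. 251.] med [ 0.704 -0.164  0.045] min [ 0.683 -0.172  0.003] max [ 0.732 -0.121  0.068] bgr [130. 138. 134.]
side vial 0.51 [220. 186. 236. 215.] med [0.457 0.067 0.041] min [ 0.444  0.06  -0.002] max [0.473 0.093 0.069] bgr [119. 128. 127.]
0.9
```

View pics/top0z.png

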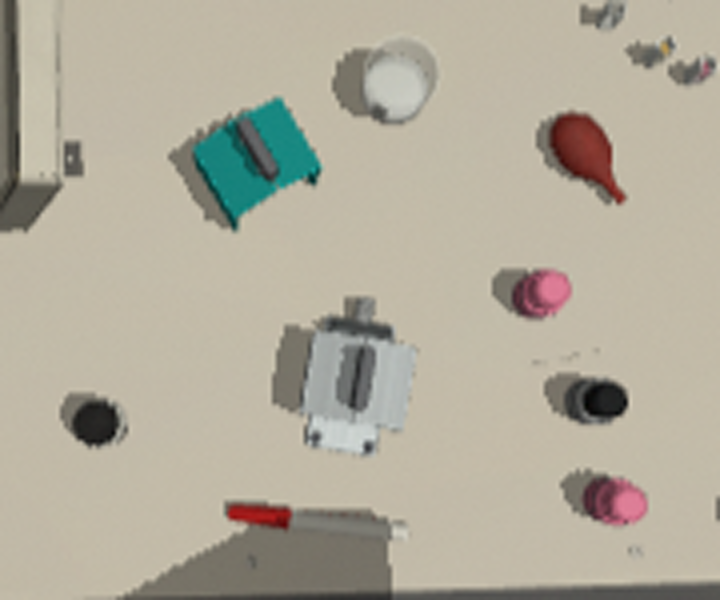

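View pics/side0z.png

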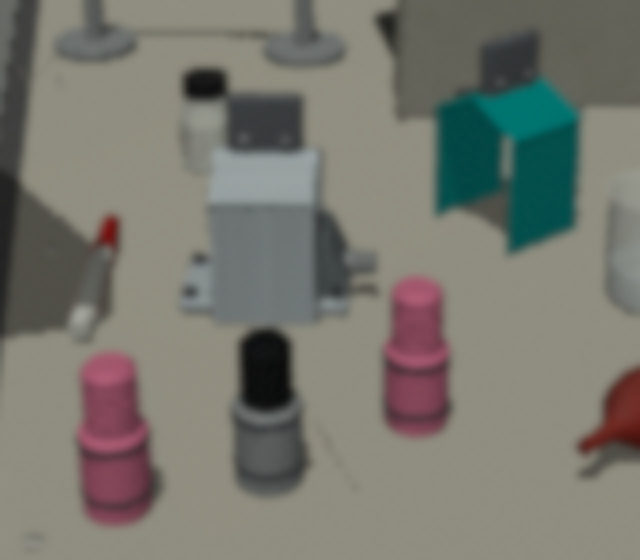

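```bash
python3 - <<'E'
from h import *
d=np.load('pics/top0.png.npy');W=world('top',d)
ds=np.load('pics/side0.png.npy');S=world('side',ds)
def box(W,x0,x1,y0,y1,z0,z1):
    m=(W[...,0]>x0)&(W[...,0]<x1)&(W[...,1]>y0)&(W[...,1]<y1)&(W[...,2]>z0)&(W[...,2]<z1); return W[m]
def pca(P):
    c,(w,h),a=cv2.minAreaRect((P[:,:2]*1000).astype(np.float32)); 
    m=P.mean(0); u,s,vt=np.linalg.svd(P[:,:2]-m[:2]); print(len(P),'mean',m.round(4),'rect',np.round(c,1),round(w,1),round(h,1),round(a,1),'pca ang',np.degrees(np.arctan2(vt[0,1],vt[0,0])).round(1)%180)
for n,C in(('t',W),('s',S)):
    print(n,'bench',np.median(box(C,.4,.6,-.25,-.16,-.03,.03)[:,2]))
    print('tab');pca(box(C,.43,.55,-.17,-.05,.118,.14))
    print('guard>55');pca(box(C,.43,.55,-.17,-.05,.06,.14))
    print('bar');pca(box(C,.3,.62,.2,.42,.150,.18))
    for z0,z1 in((.05,.09),(.073,.09)):
        print('coupler');pca(box(C,.43,.52,-.33,-.23,z0,z1))
    print('vial');pca(box(C,.4,.52,.03,.13,.06,.09))
# plate from top
P=box(W,.41,.462,-.16,-.05,.006,.016);print('plate');pca(P)
P=box(W,.51,.6,-.16,-.05,.02,.09);print('stub');pca(P)
E
```

```text
t bench 0.0006553134917721133
tab
63 mean [ 0.4877 -0.1042  0.1296] rect [ 487.7 -104.4] 9.5 43.6 78.8 pca ang 168.6
guard>55
559 mean [ 0.4878 -0.1038  0.0928] rect [ 487.9 -104.9] 73.6 60.1 78.9 pca ang 79.0
bar
376 mean [0.4686 0.311  0.1646] rect [470.1 311. ] 16.7 194.5 76.4 pca ang 166.0
coupler
80 mean [ 0.4696 -0.28    0.0755] rect [ 470.4 -282.3] 25.1 22.9 88.4 pca ang 81.7
coupler
65 mean [ 0.4695 -0.2818  0.0786] rect [ 470.3 -283. ] 23.7 22.8 89.0 pca ang 30.80000000000001
vial
104 mean [0.4627 0.0819 0.0704] rect [462.9  82.1] 31.4 28.4 88.5 pca ang 86.8
s bench -0.0015263414333149426
tab
109 mean [ 0.4856 -0.11    0.1245] rect [ 486.2 -108.6] 12.4 41.5 75.8 pca ang 168.7
guard>55
825 mean [ 0.4838 -0.1236  0.0917] rect [ 486.4 -109. ] 73.5 59.6 78.5 pca ang 3.5
bar
240 mean [0.47   0.3059 0.1588] rect [469.8 306.2] 14.7 193.4 76.3 pca ang 166.2
coupler
238 mean [ 0.4674 -0.292   0.0674] rect [ 467.3 -288. ] 22.5 23.7 43.9 pca ang 173.6
coupler
91 mean [ 0.4674 -0.2882  0.0768] rect [ 467.2 -287.4] 21.9 22.8 43.9 pca ang 0.1
vial
70 mean [0.4617 0.0749 0.066 ] rect [462.6  78.4] 29.7 29.7 73.1 pca ang 33.8
plate
142 mean [ 0.4477 -0.0994  0.0104] rect [ 441.5 -111.8] 85.6 33.7 72.7 pca ang 75.8
stub
130 mean [ 0.5263 -0.1054  0.0506] rect [ 530.4 -109.3] 71.7 38.9 88.6 pca ang 103.9
```

Call:
{"method": "servo_tool", "body": {
  "increments": [
    [0, [44, -39, 0], 5.4],
    [0, [40, -43, 0], 5.4],
    [0, [36, -47, 0], 5.4],
    [0, [31, -50, 0], 5.4],
    [0, [26, -52, 0], 5.0]
  ]
}}

```text
time_s: 1.52
position: [0.3262, -0.3543, 0.2228]
tcp_rot: [[0.98, -0.198, 0.001], [-0.198, -0.98, -0.001], [0.001, 0.001, -1.0]]
force: [0.7, 0.3, 0.7]
opening: 1.003
```

```bash
cat >> h.py <<'E'
def go(target,yaw_y=None):
    s=bot.read_state();p=np.array(s['position']);R=np.array(s['tcp_rot'])
    print('t',round(s['time_s'],2),'pos',p.round(4),'yang',np.degrees(np.arctan2(R[1,1],R[0,1])).round(1),'z',R[:,2].round(3),'F',np.round(s['force'],1),'open',round(s['opening'],3),'q',np.round(s['joint_positions'],0))
    if target is not None: print('tool shift mm',((np.array(target)-p)@R*1000).round(1))
    if yaw_y is not None:
        a=np.degrees(np.arctan2(R[1,1],R[0,1])); print('turn',(-(yaw_y-a)+180)%360-180)
E
python3 -c "
from h import *
go([.487,-.106,.16],-101.2)"
```

```text
t 1.52 pos [ 0.3262 -0.3543  0.2228] yang -101.4 z [ 0.001 -0.001 -1.   ] F [0.7 0.3 0.7] open 1.003 q [-61.  19. 102.   0.  59.  41.]
tool shift mm [ 108.6 -275.2   62.8]
turn -0.1957252584339244
```

Call:
{"method": "servo_tool", "body": {
  "increments": [
    [0, [22, -55, 0], 0],
    [0, [22, -55, 0], 0],
    [0, [22, -55, 5], 0],
    [0, [22, -55, 15], 0],
    [0, [20, -55, 20], 0]
  ]
}}

```text
time_s: 2.15
position: [0.4864, -0.1057, 0.1829]
tcp_rot: [[0.981, -0.194, 0.003], [-0.194, -0.981, -0.001], [0.003, 0.001, -1.0]]
force: [1.4, -0.9, 0.2]
opening: 1.001
```

Call:
{"method": "servo_tool", "body": {
  "increments": [
    [0, [0, 0, 0], 0]
  ]
}}

```text
time_s: 2.28
position: [0.485, -0.1031, 0.1814]
tcp_rot: [[0.982, -0.188, -0.002], [-0.188, -0.982, 0.002], [-0.003, -0.001, -1.0]]
force: [-0.5, -0.3, 0.0]
opening: 0.999
```

```bash
python3 - <<'E'
from h import *
cap('top','top1.png');cap('side','side1.png')
go([.487,-.106,.104],-101.2)
for n in('top','side'):
    im=cv2.imread(f'pics/{n}1.png')
    u,v=proj(n,bot.read_state()['position']);print(n,u,v)
    x,y=int(u),int(v);c=im[max(0,y-70):y+70,max(0,x-80):x+80]
    cv2.imwrite(f'pics/{n}1z.png',cv2.resize(c,None,fx=4,fy=4,interpolation=cv2.INTER_CUBIC))
E
```

```text
t 2.38 pos [ 0.4847 -0.1065  0.1825] yang -101.1 z [-0. -0. -1.] F [-0.2 -0.7 -1.3] open 1.001 q [-25.  24. 103.  -0.  54.  76.]
tool shift mm [ 2.2 -1.  78.5]
turn 0.12673192900240338
top 283.03411128604085 214.3731826039645
side 243.57363136368022 170.9013199124271
```

View pics/top1z.png

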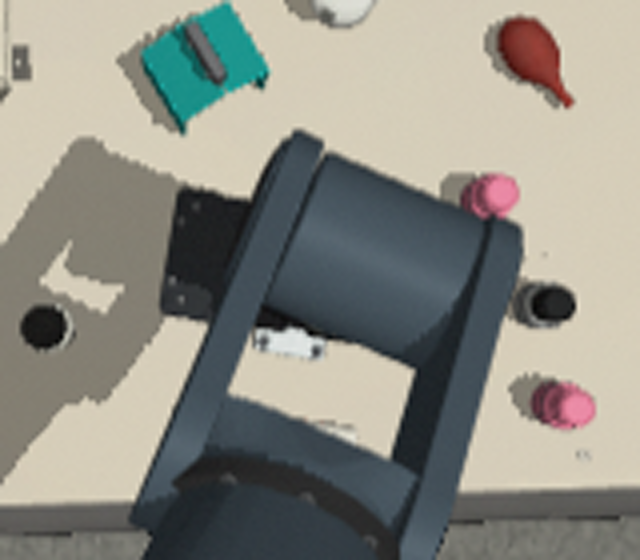

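View pics/side1z.png

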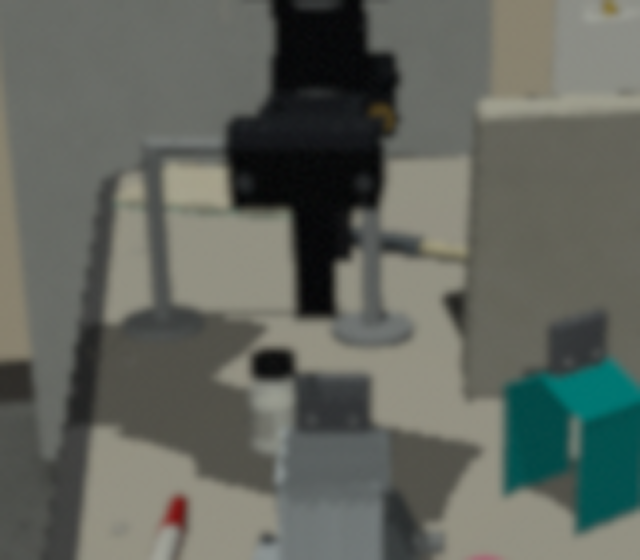

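```bash
python3 - <<'E'
from h import *
d=np.load('pics/side1.png.npy');W=world('side',d)
m=(W[...,0]>.42)&(W[...,0]<.56)&(W[...,1]>-.2)&(W[...,1]<-.03)&(W[...,2]>.185)&(W[...,2]<.215)
P=W[m];print(len(P),P.mean(0),P.min(0),P.max(0))
P=P[P[:,1]<-.14];print(len(P),P.mean(0),P.min(0),P.max(0))
R=np.array([[.981,-.192],[-.192,-.981]]);q=(P[:,:2]-[.4855,-.105])@R;print(q.mean(0)*1000,np.percentile(q,[2,98],axis=0)*1000)
for n in range(6):
    bot.read_state()
go(None)
E
```

```text
189 [ 0.48048154 -0.13718638  0.19961693] [ 0.46413495 -0.16270903  0.18515552] [ 0.50483152 -0.05952109  0.21492418]
147 [ 0.4747327  -0.15817173  0.19995602] [ 0.46413495 -0.16270903  0.18515552] [ 0.48548612 -0.15220192  0.21492418]
[-0.35375037 54.22878845] [[-10.97209608  51.13375261]
 [ 10.4789666   57.26438521]]
t 2.38 pos [ 0.4847 -0.1065  0.1825] yang -101.1 z [-0. -0. -1.] F [-0.2 -0.7 -1.3] open 1.001 q [-25.  24. 103.  -0.  54.  76.]
```

Call:
{"method": "servo_tool", "body": {
  "increments": [
    [0, [1, 0, 40], 0],
    [0, [1, 0, 28], 0],
    [0, [0, 0, 9], 0],
    [0.6, [0, 0, 0], 0],
    [1, [0, 0, 0], 0]
  ]
}}

```text
time_s: 3.0
position: [0.4873, -0.1083, 0.1067]
tcp_rot: [[0.981, -0.195, 0.002], [-0.195, -0.981, -0.001], [0.002, 0.001, -1.0]]
force: [0.4, 0.6, 0.2]
opening: 0.847
```

Call:
{"method": "servo_tool", "body": {
  "increments": [
    [1, [0, 0, 0], 0],
    [1, [0, 0, 0], 0],
    [1, [0, 0, 0], 0],
    [1, [0, 0, 0], 0]
  ]
}}

```text
time_s: 3.5
position: [0.4866, -0.1073, 0.1056]
tcp_rot: [[0.981, -0.194, 0.0], [-0.194, -0.981, -0.0], [0.0, 0.0, -1.0]]
force: [0.1, -0.0, -0.3]
opening: 0.399
```

```bash
python3 - <<'E'
from h import *
cap('side','side2.png')
go([.47,.3085,.28],-104)
im=cv2.imread('pics/side2.png')[110:270,160:340]
cv2.imwrite('pics/side2z.png',cv2.resize(im,None,fx=4,fy=3.7,interpolation=cv2.INTER_CUBIC))
E
```

```text
t 3.55 pos [ 0.4866 -0.1073  0.1056] yang -101.2 z [ 0.  0. -1.] F [ 0.1 -0.3 -0.1] open 0.354 q [-25.  31. 106.   0.  43.  76.]
tool shift mm [ -97.  -404.7 -174.4]
turn 2.8125668427606456
```

View pics/side2z.png

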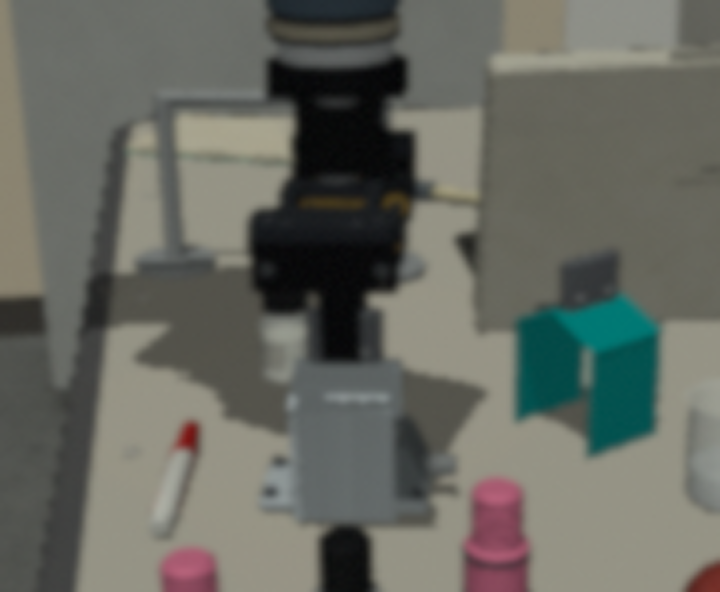

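Fingers straddle the tab (zoom ~(345,330)) and are still closing. Continue.

Call:
{"method": "servo_tool", "body": {
  "increments": [
    [1, [0, 0, 0], 0],
    [1, [0, 0, 0], 0],
    [1, [0, 0, 0], 0],
    [1, [0, 0, 0], 0]
  ]
}}

```text
time_s: 4.05
position: [0.4863, -0.1073, 0.1053]
tcp_rot: [[0.981, -0.194, -0.001], [-0.194, -0.981, 0.0], [-0.001, -0.0, -1.0]]
force: [-0.7, 0.2, -1.8]
opening: 0.115
```

Call:
{"method": "servo_tool", "body": {
  "increments": [
    [1, [0, 0, -10], 0],
    [1, [0, 0, -30], 0],
    [1, [0, 0, -40], 0]
  ]
}}

```text
time_s: 4.42
position: [0.4858, -0.1071, 0.1861]
tcp_rot: [[0.981, -0.194, -0.002], [-0.194, -0.981, 0.001], [-0.002, -0.001, -1.0]]
force: [0.4, -1.7, -1.5]
opening: 0.111
```

```bash
python3 - <<'E'
from h import *
cap('side','side3.png')
go([.47,.3085,.28],-104)
im=cv2.imread('pics/side3.png')[80:270,160:340]
cv2.imwrite('pics/side3z.png',cv2.resize(im,None,fx=3,fy=3,interpolation=cv2.INTER_CUBIC))
E
```

```text
t 4.47 pos [ 0.4892 -0.1084  0.1915] yang -101.2 z [ 0.008 -0.004 -1.   ] F [1.9 0.1 0.9] open 0.117 q [-25.  23. 102.   0.  54.  76.]
tool shift mm [ -98.9 -405.1  -90.2]
turn 2.8159448402224427
```

View pics/side3z.png

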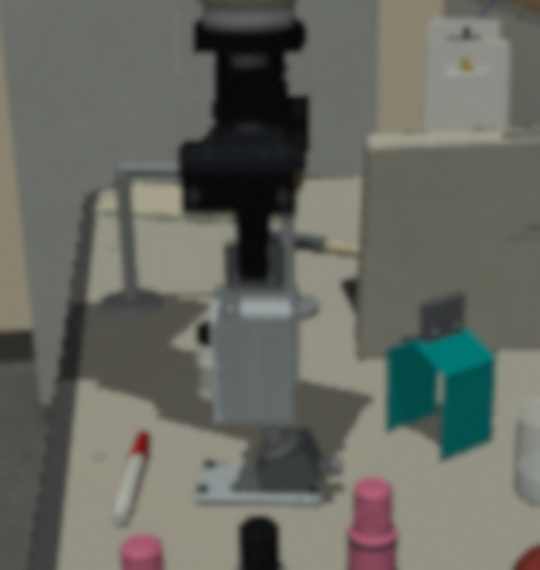

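Call:
{"method": "servo_tool", "body": {
  "increments": [
    [1, [0, -5, -45], 0],
    [1, [-8, -25, -45], 0],
    [1, [-11, -45, -10], 0.8],
    [1, [-13, -50, 0], 1],
    [1, [-13, -50, 0], 1]
  ]
}}

```text
time_s: 5.1
position: [0.4784, 0.0745, 0.2864]
tcp_rot: [[0.97, -0.243, 0.002], [-0.243, -0.97, -0.0], [0.001, -0.0, -1.0]]
force: [0.8, 0.4, -2.3]
opening: 0.108
```

Call:
{"method": "servo_tool", "body": {
  "increments": [
    [1, [-13, -50, 0], 0],
    [1, [-13, -50, 0], 0],
    [1, [-13, -50, 0], 0],
    [1, [-10, -45, 0], 0],
    [1, [-4, -25, 0], 0]
  ]
}}

```text
time_s: 5.72
position: [0.4798, 0.3017, 0.2859]
tcp_rot: [[0.971, -0.24, 0.0], [-0.24, -0.971, 0.001], [0.0, -0.001, -1.0]]
force: [0.5, 0.6, -2.2]
opening: 0.108
```

Call:
{"method": "servo_tool", "body": {
  "increments": [
    [1, [0, 0, 0], 0]
  ]
}}

```text
time_s: 5.85
position: [0.4801, 0.301, 0.2857]
tcp_rot: [[0.971, -0.239, 0.0], [-0.239, -0.971, 0.0], [0.0, -0.0, -1.0]]
force: [0.8, -0.5, -2.2]
opening: 0.112
```

```bash
python3 - <<'E'
from h import *
cap('side','side4.png');cap('top','top4.png')
go([.47,.3085,.2],-104)
im=cv2.imread('pics/side4.png')[50:230,130:330]
cv2.imwrite('pics/side4z.png',cv2.resize(im,None,fx=3,fy=3,interpolation=cv2.INTER_CUBIC))
im=cv2.imread('pics/top4.png')[150:290,70:270]
cv2.imwrite('pics/top4z.png',cv2.resize(im,None,fx=4,fy=4,interpolation=cv2.INTER_CUBIC))
E
```

```text
t 5.95 pos [0.48   0.299  0.2855] yang -104.0 z [-0.001 -0.001 -1.   ] F [-0.8 -0.7 -1.8] open 0.11 q [ 21.  22.  86.  -0.  72. 125.]
tool shift mm [-12.   -6.9  85.5]
turn 0.033780695146447215
```

View pics/side4z.png

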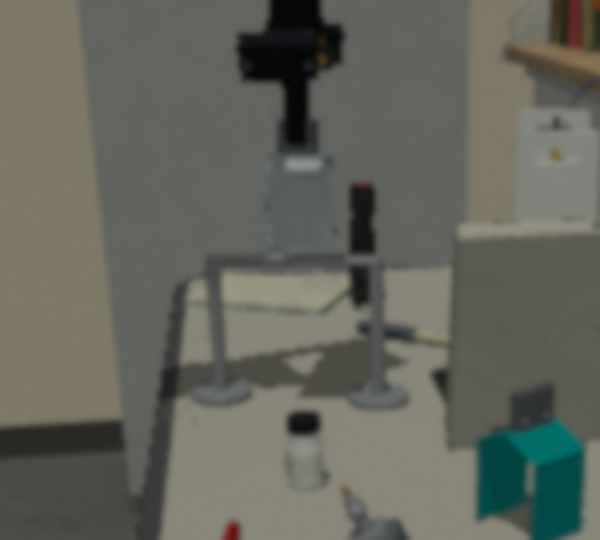

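View pics/top4z.png

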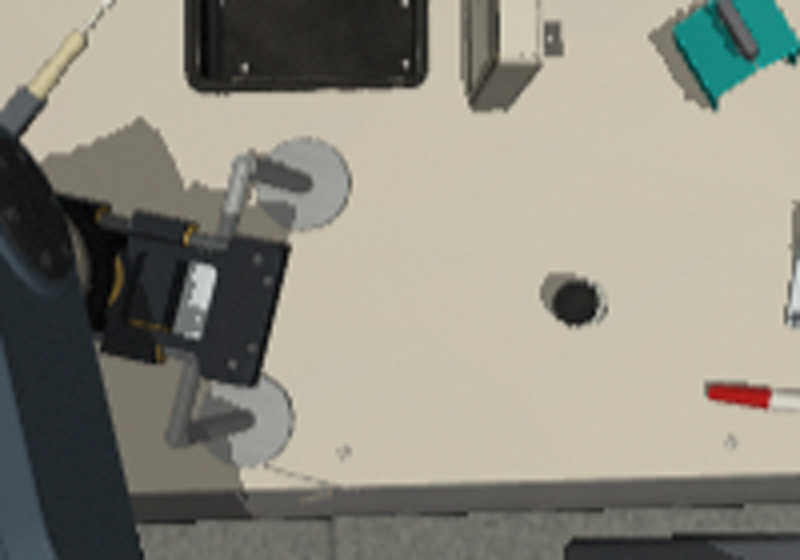

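Call:
{"method": "servo_tool", "body": {
  "increments": [
    [1, [-12, -7, 10], 0],
    [1, [0, 0, 30], 0],
    [1, [0, 0, 35], 0],
    [1, [0, 0, 15], 0],
    [1, [0, 0, 5], 0]
  ]
}}

```text
time_s: 6.58
position: [0.47, 0.3087, 0.1897]
tcp_rot: [[0.97, -0.243, -0.002], [-0.243, -0.97, -0.001], [-0.002, 0.001, -1.0]]
force: [0.2, -0.2, -1.6]
opening: 0.114
```

Call:
{"method": "servo_tool", "body": {
  "increments": [
    [1, [0, 0, 4], 0],
    [1, [0, 0, 4], 0],
    [1, [0, 0, 2], 0]
  ]
}}

```text
time_s: 6.95
position: [0.4709, 0.3093, 0.181]
tcp_rot: [[0.97, -0.242, 0.001], [-0.242, -0.97, 0.0], [0.001, -0.001, -1.0]]
force: [-0.3, -0.5, -1.3]
opening: 0.114
```

```bash
python3 - <<'E'
from h import *
cap('side','side5.png')
go([.47,.3085,.179],-104)
im=cv2.imread('pics/side5.png')[90:220,150:310]
cv2.imwrite('pics/side5z.png',cv2.resize(im,None,fx=4,fy=4,interpolation=cv2.INTER_CUBIC))
E
```

```text
t 7.0 pos [0.4707 0.3092 0.1807] yang -104.0 z [ 0.  0. -1.] F [ 0.3 -0.3 -2.6] open 0.112 q [ 22.  29.  94.   0.  58. 126.]
tool shift mm [-0.5  0.8  1.7]
turn -0.000869947884297062
```

View pics/side5z.png

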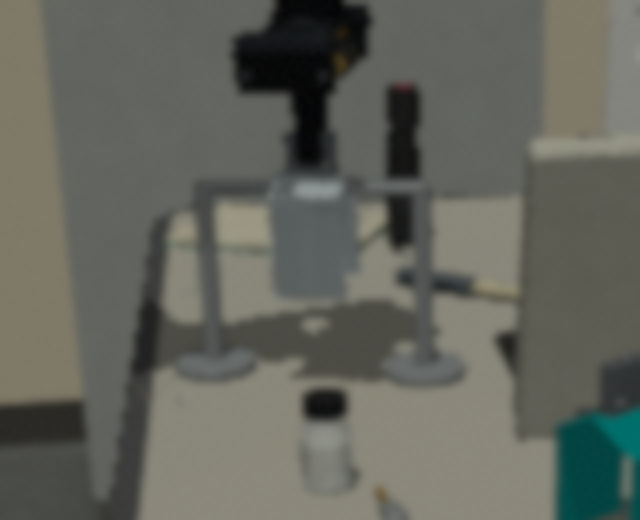

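Call:
{"method": "servo_tool", "body": {
  "increments": [
    [1, [0, 0, 1.5], 0],
    [1, [0, 0, 1], 0],
    [1, [0, 0, 0], 0]
  ]
}}

```text
time_s: 7.38
position: [0.471, 0.3095, 0.179]
tcp_rot: [[0.97, -0.242, 0.001], [-0.242, -0.97, 0.001], [0.001, -0.001, -1.0]]
force: [-1.2, -0.6, 5.3]
opening: 0.114
```

Call:
{"method": "servo_tool", "body": {
  "increments": [
    [0.9, [0, 0, 0], 0],
    [0.8, [0, 0, 0], 0],
    [0.6, [0, 0, 0], 0],
    [0.4, [0, 0, 0], 0],
    [0.4, [0, 0, 0], 0]
  ]
}}

```text
time_s: 8.0
position: [0.4705, 0.309, 0.1778]
tcp_rot: [[0.97, -0.242, -0.0], [-0.242, -0.97, -0.0], [-0.0, 0.0, -1.0]]
force: [-0.1, -0.3, 0.4]
opening: 0.455
```

Call:
{"method": "servo_tool", "body": {
  "increments": [
    [0.3, [0, 0, -10], 0],
    [0.3, [0, 0, -35], 0],
    [0.3, [0, 0, -20], 0]
  ]
}}

```text
time_s: 8.38
position: [0.4715, 0.3095, 0.2453]
tcp_rot: [[0.97, -0.242, 0.003], [-0.242, -0.97, 0.001], [0.002, -0.002, -1.0]]
force: [1.0, 0.1, 0.1]
opening: 0.687
```

```bash
python3 - <<'E'
from h import *
cap('side','side6.png')
go([.469,-.285,.2],None)
im=cv2.imread('pics/side6.png')[90:220,150:310]
cv2.imwrite('pics/side6z.png',cv2.resize(im,None,fx=4,fy=4,interpolation=cv2.INTER_CUBIC))
E
```

```text
t 8.43 pos [0.4728 0.3101 0.2477] yang -104.0 z [ 0.007  0.003 -1.   ] F [0.6 0.4 1.5] open 0.69 q [ 22.  24.  89.  -0.  66. 126.]
tool shift mm [139.9 578.6  46. ]
```

View pics/side6z.png

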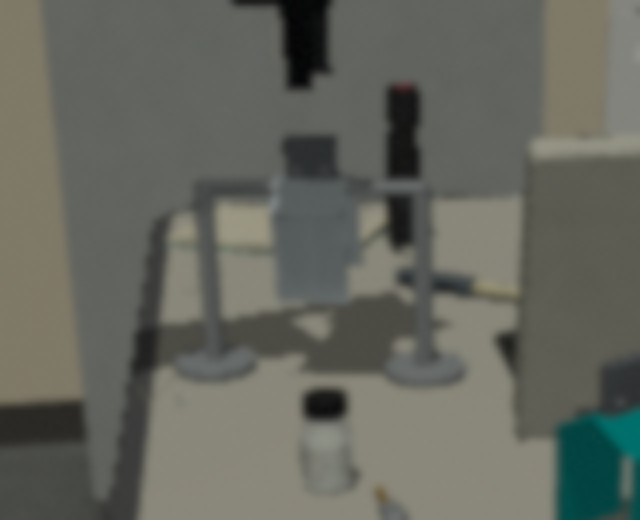

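```bash
python3 - <<'E'
from h import *
im,d=cap('top','top6.png');W=world('top',d)
cv2.imwrite('pics/top6z.png',cv2.resize(im[180:250,240:360],None,fx=6,fy=6,interpolation=cv2.INTER_CUBIC))
s=cv2.imread('pics/side6.png');cv2.imwrite('pics/side6p.png',cv2.resize(s[190:260,210:290],None,fx=8,fy=8,interpolation=cv2.INTER_CUBIC))
for n,D in(('top',d),('side',np.load('pics/side6.png.npy'))):
  W=world(n,D)
  def b(x0,x1,y0,y1,z0,z1):
    m=(W[...,0]>x0)&(W[...,0]<x1)&(W[...,1]>y0)&(W[...,1]<y1)&(W[...,2]>z0)&(W[...,2]<z1);return W[m]
  P=b(.41,.56,-.17,-.04,.0065,.014);print(n,'plate',len(P),cv2.minAreaRect((P[:,:2]*1000).astype(np.float32)))
  for z in np.arange(.03,.09,.006):
    P=b(.40,.53,-.17,-.04,z,z+.006)
    if len(P):print(round(z,3),len(P),P.mean(0).round(4),P.min(0).round(3),P.max(0).round(3))
E
```

```text
top plate 293 ((476.1682434082031, -110.00929260253906), (110.95538330078125, 151.55702209472656), 79.20587158203125)
0.03 27 [ 0.4966 -0.1051  0.0332] [ 0.484 -0.133  0.03 ] [ 0.528 -0.084  0.036]
0.036 35 [ 0.5094 -0.1087  0.0389] [ 0.487 -0.132  0.036] [ 0.529 -0.084  0.042]
0.042 80 [ 0.5133 -0.1076  0.0453] [ 0.49  -0.131  0.042] [ 0.528 -0.087  0.048]
0.048 50 [ 0.5107 -0.1088  0.0503] [ 0.495 -0.131  0.048] [ 0.525 -0.09   0.053]
0.054 8 [ 0.5081 -0.1069  0.0556] [ 0.501 -0.121  0.054] [ 0.518 -0.098  0.058]
0.06 7 [ 0.4923 -0.1045  0.0655] [ 0.487 -0.114  0.065] [ 0.498 -0.097  0.066]
0.066 10 [ 0.4941 -0.1045  0.0695] [ 0.486 -0.111  0.067] [ 0.498 -0.097  0.071]
0.072 10 [ 0.4911 -0.106   0.0743] [ 0.486 -0.113  0.072] [ 0.495 -0.099  0.077]
0.078 6 [ 0.4861 -0.103   0.0801] [ 0.48  -0.107  0.079] [ 0.492 -0.101  0.082]
0.084 2 [ 0.4845 -0.1048  0.0865] [ 0.483 -0.106  0.085] [ 0.486 -0.103  0.088]
side plate 319 ((492.1143798828125, -109.33285522460938), (54.131412506103516, 114.45582580566406), 79.55177307128906)
0.03 59 [ 0.5056 -0.1283  0.0331] [ 0.484 -0.137  0.03 ] [ 0.529 -0.105  0.036]
0.036 66 [ 0.5031 -0.1224  0.039 ] [ 0.485 -0.137  0.036] [ 0.528 -0.097  0.042]
0.042 78 [ 0.5103 -0.1178  0.0447] [ 0.491 -0.136  0.042] [ 0.526 -0.092  0.048]
0.048 31 [ 0.5047 -0.1147  0.0499] [ 0.49  -0.127  0.048] [ 0.514 -0.101  0.053]
0.054 14 [ 0.4935 -0.1134  0.0565] [ 0.484 -0.117  0.054] [ 0.5   -0.109  0.06 ]
0.06 20 [ 0.4904 -0.1144  0.063 ] [ 0.484 -0.119  0.06 ] [ 0.499 -0.106  0.065]
0.066 19 [ 0.4899 -0.1109  0.0683] [ 0.482 -0.115  0.066] [ 0.496 -0.105  0.071]
0.072 11 [ 0.4853 -0.1088  0.0746] [ 0.482 -0.112  0.072] [ 0.489 -0.106  0.077]
0.078 6 [ 0.4827 -0.105   0.0797] [ 0.48  -0.107  0.079] [ 0.485 -0.102  0.081]
```

View pics/top6z.png

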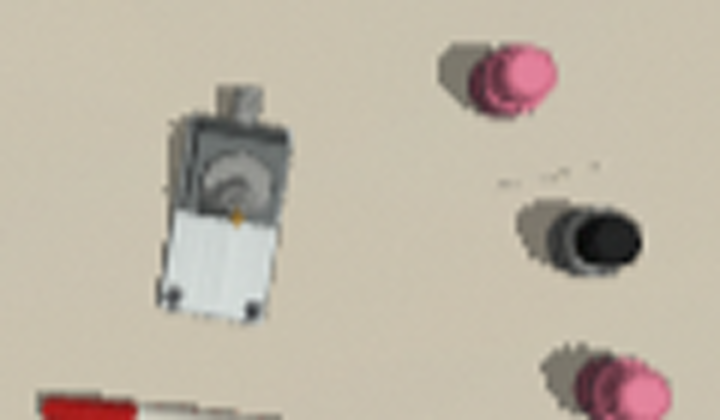

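View pics/side6p.png

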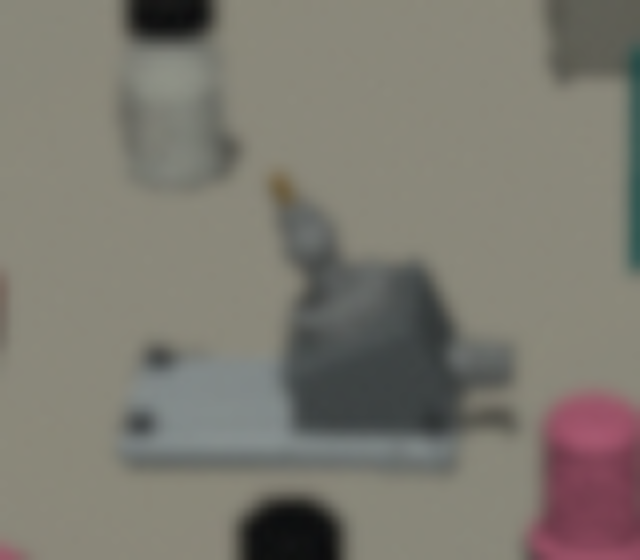

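```bash
python3 - <<'E'
from h import *
uv={}
for n,f,b in(('top','top6',(270,205,290,225)),('side','side6',(235,205,260,225))):
    im=cv2.imread(f'pics/{f}.png').astype(float);x0,y0,x1,y1=b
    c=im[y0:y1,x0:x1]; w=np.clip(c[...,2]-c[...,0]-25,0,None); 
    v,u=np.mgrid[y0:y1,x0:x1]; uv[n]=((u*w).sum()/w.sum(),(v*w).sum()/w.sum()); print(n,uv[n],(w>0).sum(),w.max())
def Pm(n):
    c=bot.camera_info(n);return np.array(c['K'])@np.c_[np.array(c['R']),np.array(c['t']).reshape(3)]
X=cv2.triangulatePoints(Pm('top'),Pm('side'),np.array(uv['top']),np.array(uv['side']));X=(X[:3]/X[3]).ravel();print(X)
for n in uv:print(proj(n,X),uv[n])
a=np.radians(-10.8);ax=np.array([-np.sin(np.radians(25))*np.cos(a),-np.sin(np.radians(25))*np.sin(a),np.cos(np.radians(25))])
print('axis',ax,'origin',X-ax*.03675)
# overlay model
O=X-ax*.03675;yv=np.array([-np.sin(a),np.cos(a),0]);xv=np.cross(yv,ax)
for n,f,b,k in(('top','top6',(240,180,330,250),8),('side','side6',(210,190,290,260),8)):
    im=cv2.imread(f'pics/{f}.png')[b[1]:b[3],b[0]:b[2]];im=cv2.resize(im,None,fx=k,fy=k,interpolation=cv2.INTER_CUBIC)
    for z,r in((0,.017),(.013,.0065),(.024,.0065),(.0325,.004),(.041,.0015)):
        pts=[(proj(n,O+ax*z+r*(np.cos(t)*xv+np.sin(t)*yv))-b[:2]+.5)*k for t in np.linspace(0,6.28,30)]
        cv2.polylines(im,[np.int32(pts)],True,(0,0,255),1)
    cv2.imwrite(f'pics/ov_{n}.png',im)
E
```

```text
top (np.float64(282.1024734982332), np.float64(216.63957597173146)) 53 74.0
side (np.float64(244.7125), np.float64(212.8625)) 11 17.0
[ 0.4823957  -0.11250467  0.08223161]
[282.12099089 216.22022393] (np.float64(282.1024734982332), np.float64(216.63957597173146))
[244.15731213 212.89811754] (np.float64(244.7125), np.float64(212.8625))
axis [-0.41513253  0.07919077  0.90630779] origin [ 0.49765183 -0.11541493  0.0489248 ]
```

View pics/ov_top.png

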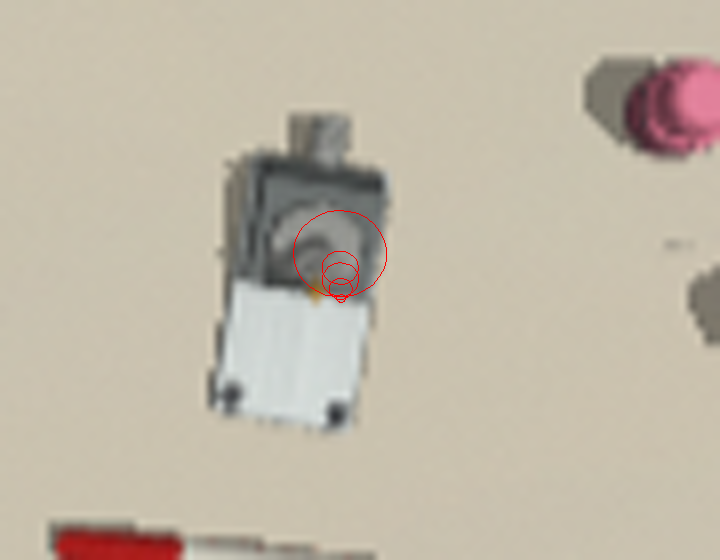

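View pics/ov_side.png

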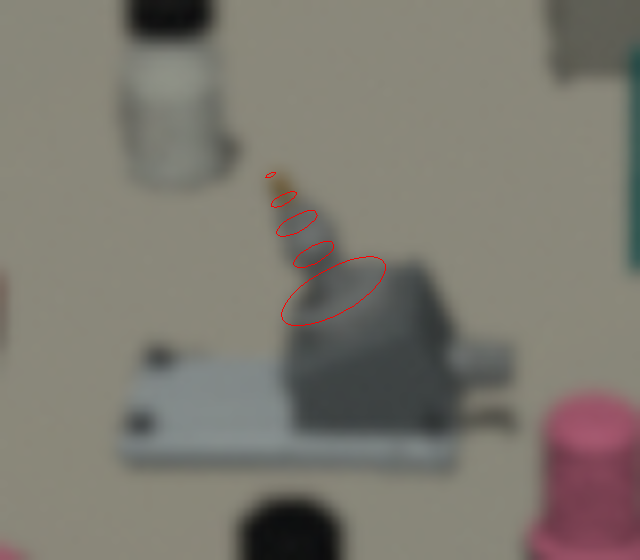

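```bash
cat > nip.py <<'E'
from h import *
def ov(O,yaw,tag):
    a=np.radians(yaw);s,c=np.sin(np.radians(25)),np.cos(np.radians(25))
    ax=np.array([-s*np.cos(a),-s*np.sin(a),c]);yv=np.array([-np.sin(a),np.cos(a),0]);xv=np.cross(yv,ax)
    pp=np.array([np.cos(a),np.sin(a),0])
    for n,f,b,k in(('top','top6',(250,190,310,240),10),('side','side6',(215,195,285,255),10)):
        im=cv2.imread(f'pics/{f}.png')[b[1]:b[3],b[0]:b[2]];im=cv2.resize(im,None,fx=k,fy=k,interpolation=cv2.INTER_CUBIC)
        for z,r in((0,.017),(.013,.0065),(.024,.0065),(.0325,.004),(.041,.0015)):
            pts=[(proj(n,O+ax*z+r*(np.cos(t)*xv+np.sin(t)*yv))-b[:2]+.5)*k for t in np.linspace(0,6.28,30)]
            cv2.polylines(im,[np.int32(pts)],True,(0,0,255),1)
        cv2.imwrite(f'pics/ov_{n}{tag}.png',im)
    return ax
if __name__=='__main__':
    P=[]
    for n in('top','side'):
        c=bot.camera_info(n);P.append(np.array(c['K'])@np.c_[np.array(c['R']),np.array(c['t']).reshape(3)])
    X=cv2.triangulatePoints(P[0],P[1],np.array([279.0,215.75]),np.array([244.6,212.4]));X=(X[:3]/X[3]).ravel();print(X,proj('top',X),proj('side',X))
    ax=ov(np.zeros(3)+[.497,-.109,.046],-10.8,'x')
    O=X-ax*.03675;print(O);ov(O,-10.8,'1')
E
python3 nip.py
```

```text
[ 0.4840895  -0.10396454  0.07935634] [279.0010646  215.72517498] [244.56736766 212.40216562]
[ 0.49934562 -0.1068748   0.04604953]
```

View pics/ov_top1.png

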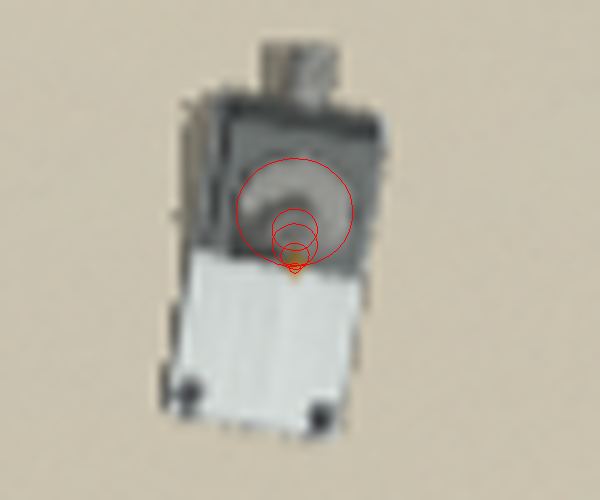

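View pics/ov_side1.png

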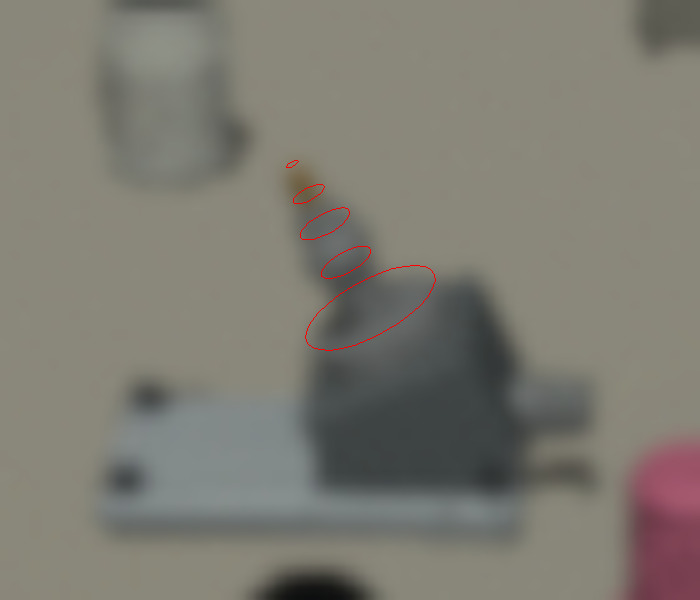

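Call:
{"method": "servo_tool", "body": {
  "increments": [
    [0.3, [8, 30, 0], 0],
    [0.3, [13, 55, 0], 0],
    [0.3, [13, 55, 0], 0],
    [0.3, [13, 55, 0], 0],
    [0.3, [13, 55, 0], 0]
  ]
}}

```text
time_s: 9.1
position: [0.4678, 0.0504, 0.2426]
tcp_rot: [[0.97, -0.242, -0.001], [-0.242, -0.97, 0.0], [-0.001, 0.0, -1.0]]
force: [0.5, 0.7, -0.1]
opening: 0.698
```

Call:
{"method": "servo_tool", "body": {
  "increments": [
    [0.3, [13, 55, 0], 0],
    [0.3, [13, 55, 0], 0],
    [0.3, [13, 55, 0], 0],
    [0.3, [13, 55, 20], 0],
    [0.3, [13, 50, 20], 0]
  ]
}}

```text
time_s: 9.72
position: [0.4657, -0.2277, 0.2023]
tcp_rot: [[0.97, -0.243, 0.0], [-0.243, -0.97, -0.0], [0.0, 0.0, -1.0]]
force: [0.8, -0.4, 0.5]
opening: 0.701
```

Call:
{"method": "servo_tool", "body": {
  "increments": [
    [0.3, [10, 35, 20], 0],
    [0.3, [4, 16, 20], -3.2],
    [0.3, [0, 0, 0], 0]
  ]
}}

```text
time_s: 10.1
position: [0.466, -0.2787, 0.161]
tcp_rot: [[0.982, -0.19, -0.003], [-0.19, -0.982, 0.003], [-0.004, -0.002, -1.0]]
force: [0.5, 0.1, -0.2]
opening: 0.698
```

```bash
python3 - <<'E'
from h import *
im,d=cap('side','side7.png')
go([.469,-.285,.047],-100.8)
cv2.imwrite('pics/side7z.png',cv2.resize(im[150:310,170:330],None,fx=3.7,fy=3.7,interpolation=cv2.INTER_CUBIC))
E
```

```text
t 10.15 pos [ 0.4665 -0.278   0.162 ] yang -100.9 z [-0.002  0.002 -1.   ] F [-0.1  0.3 -0.7] open 0.702 q [-43.  29.  97.   0.  54.  58.]
tool shift mm [  4.1   6.6 115. ]
turn -0.11615231848094254
```

View pics/side7z.png

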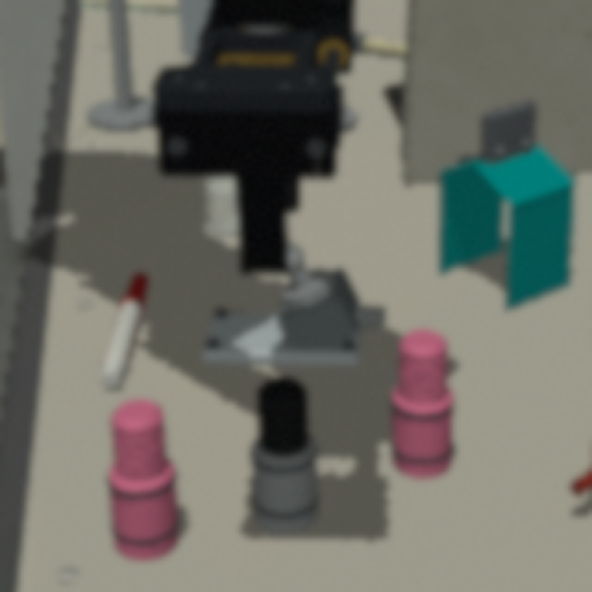

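Call:
{"method": "servo_tool", "body": {
  "increments": [
    [0.3, [2, 3, 25], 0],
    [0.3, [2, 4, 40], 0],
    [0.3, [0, 0, 35], 0],
    [0.3, [0, 0, 15], 0],
    [0.5, [0, 0, 0], 0]
  ]
}}

```text
time_s: 10.78
position: [0.47, -0.2852, 0.048]
tcp_rot: [[0.982, -0.187, -0.001], [-0.187, -0.982, 0.001], [-0.001, -0.001, -1.0]]
force: [-0.7, -0.0, -0.6]
opening: 0.647
```

```bash
python3 - <<'E'
from h import *
im,d=cap('side','side8.png')
go([.469,-.285,.047],-100.8)
cv2.imwrite('pics/side8z.png',cv2.resize(im[180:310,170:330],None,fx=4,fy=4,interpolation=cv2.INTER_CUBIC))
E
```

```text
t 10.82 pos [ 0.4705 -0.2859  0.0488] yang -100.8 z [ 0.001 -0.001 -1.   ] F [ 0.7 -0.5  0.6] open 0.611 q [-43.  40. 100.   0.  40.  58.]
tool shift mm [-1.7 -0.6  1.8]
turn 0.032827792524415145
```

View pics/side8z.png

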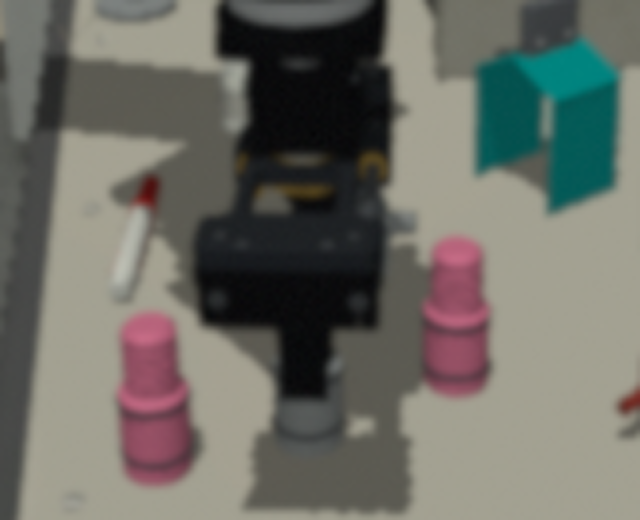

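Call:
{"method": "servo_tool", "body": {
  "increments": [
    [1, [0, 0, 0], 0],
    [1, [0, 0, 0], 0],
    [1, [0, 0, 0], 0],
    [1, [0, 0, 0], 0],
    [1, [0, 0, 0], 0]
  ]
}}

```text
time_s: 11.45
position: [0.4703, -0.2864, 0.0486]
tcp_rot: [[0.982, -0.187, 0.001], [-0.187, -0.982, -0.001], [0.001, 0.0, -1.0]]
force: [-0.0, 0.9, 5.7]
opening: 0.292
```

Call:
{"method": "servo_tool", "body": {
  "increments": [
    [1, [0, 0, 2], 0],
    [1, [-4, 0, 1], 0],
    [1, [-5, 0, 0], 0]
  ]
}}

```text
time_s: 11.82
position: [0.4661, -0.2856, 0.0484]
tcp_rot: [[0.982, -0.191, 0.011], [-0.191, -0.982, -0.004], [0.012, 0.002, -1.0]]
force: [7.9, 6.3, 18.9]
opening: 0.291
```

Call:
{"method": "servo_tool", "body": {
  "increments": [
    [1, [-6, 0, 0], 0],
    [1, [-6, 0, 0], 0]
  ]
}}

```text
time_s: 12.08
position: [0.4534, -0.2836, 0.0479]
tcp_rot: [[0.982, -0.189, 0.009], [-0.189, -0.982, -0.005], [0.01, 0.003, -1.0]]
force: [5.7, 4.2, 15.6]
opening: 0.289
```

```bash
python3 - <<'E'
from h import *
im,d=cap('side','side9.png')
go(None)
cv2.imwrite('pics/side9z.png',cv2.resize(im[200:310,190:310],None,fx=5,fy=5,interpolation=cv2.INTER_CUBIC))
E
```

```text
t 12.12 pos [ 0.4524 -0.2833  0.0478] yang -100.9 z [ 0.008 -0.004 -1.   ] F [ 5.5  4.  16.7] open 0.29 q [-44.  39. 103.   0.  37.  57.]
```

View pics/side9z.png

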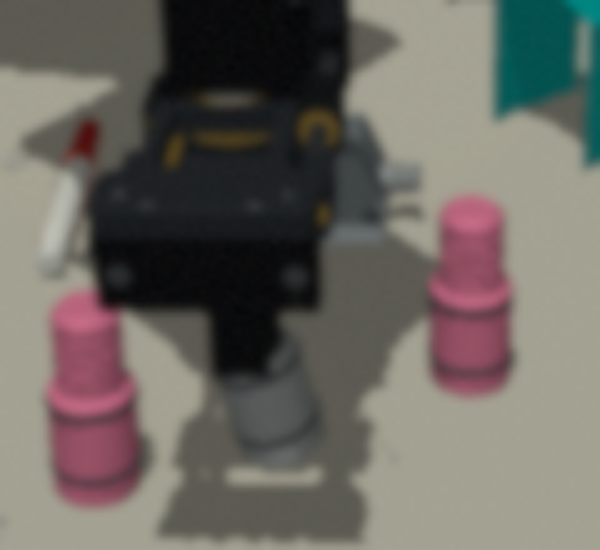

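Call:
{"method": "servo_tool", "body": {
  "increments": [
    [1, [-5, 0, 0], 0],
    [1, [-3, 0, 0], 0],
    [1, [0, 0, -20], 0],
    [1, [0, 0, -40], 0],
    [1, [0, 0, -40], 0]
  ]
}}

```text
time_s: 12.75
position: [0.4408, -0.2803, 0.1453]
tcp_rot: [[0.982, -0.187, -0.002], [-0.187, -0.982, 0.002], [-0.002, -0.001, -1.0]]
force: [0.6, -1.0, -1.7]
opening: 0.29
```

```bash
python3 - <<'E'
from h import *
im,d=cap('side','side10.png')
go(None)
p=bot.read_state()['position'];u,v=proj('side',p);print(u,v);u,v=int(u),int(v)
cv2.imwrite('pics/side10z.png',cv2.resize(im[v-50:v+60,u-60:u+60],None,fx=5,fy=5,interpolation=cv2.INTER_CUBIC))
W=world('side',d);print(bot.trace('side','coupler')[0]['bbox'])
np.save('pics/s10.npy',W)
E
```

```text
t 12.8 pos [ 0.4433 -0.2824  0.1502] yang -100.8 z [ 0.005 -0.005 -1.   ] F [ 1.7 -1.9  1.3] open 0.291 q [-45.  28. 101.  -0.  50.  56.]
230.59863291515111 220.38988682125395
[246.1, 209.3, 262.0, 231.4]
```

View pics/side10z.png

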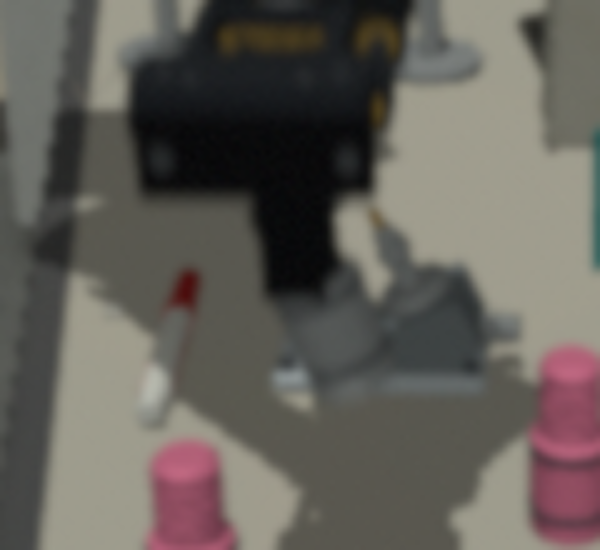

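```bash
cat > fit.py <<'E'
from h import *
from scipy.optimize import least_squares
def fitc(W,p,R,tag=''):
    q=(W.reshape(-1,3)-p)@R   # tool coords, z down
    m=(abs(q[:,1])<.03)&(q[:,0]>-.03)&(q[:,0]<.05)&(q[:,2]>.004)&(q[:,2]<.055)&(q[:,1]>-.0)
    q=q[m]
    def res(v):
        # axis passes point (x0,y0) at tool z=-0.019 (grasp), direction tilt th in xz
        x0,y0,th=v; D=np.array([np.sin(th),0,np.cos(th)]); r=q-[x0,y0,-.019]
        s=r@D; rad=np.linalg.norm(r-np.outer(s,D),axis=1); return (rad-.0175)*1000
    # body only: s range
    s=least_squares(res,[0,0,.4],loss='soft_l1',f_scale=1.)
    x0,y0,th=s.x; D=np.array([np.sin(th),0,np.cos(th)]);sv=(q-[x0,y0,-.019])@D
    k=abs(s.fun)<3
    print(tag,len(q),'x0 y0 mm',np.round(s.x[:2]*1000,2),'tilt',np.degrees(th).round(2),'inl',k.sum(),'s range mm',np.round(np.percentile(sv[k],[1,99])*1000,1),'rms',np.std(s.fun[k]).round(2))
    return s.x,sv[k]
E
python3 - <<'E'
from fit import *
s=bot.read_state();fitc(np.load('pics/s10.npy'),np.array(s['position']),np.array(s['tcp_rot']))
E
```

```text
379 x0 y0 mm [-6.92 -2.27] tilt 18.61 inl 378 s range mm [27.3 70.5] rms 0.98
```

Call:
{"method": "servo_tool", "body": {
  "increments": [
    [1, [0, 0, 0], 0],
    [1, [0, 0, 0], 0]
  ]
}}

```text
time_s: 13.1
position: [0.4404, -0.2798, 0.1434]
tcp_rot: [[0.982, -0.187, -0.003], [-0.187, -0.982, 0.003], [-0.003, -0.002, -1.0]]
force: [0.4, 0.6, -0.5]
opening: 0.285
```

```bash
python3 - <<'E'
from fit import *
im,d=cap('side','side11.png')
s=bot.read_state();go(None);p,R=np.array(s['position']),np.array(s['tcp_rot'])
W=world('side',d);fitc(W,p,R)
q=(W-p)@R
# silhouette: body pixels by trace
print([ (r['p'],r['bbox']) for r in bot.trace('side','coupler')])
m=(abs(q[...,1])<.03)&(q[...,0]>-.03)&(q[...,0]<.05)&(q[...,2]>-.03)&(q[...,2]<.06)
for z in np.arange(0,.06,.006):
    k=m&(q[...,2]>z)&(q[...,2]<z+.006);P=q[k]
    if len(P):print(round(z,3),len(P),'x',(np.percentile(P[:,0],[3,97])*1000).round(1),'y',(np.percentile(P[:,1],[3,97])*1000).round(1))
u,v=proj('side',p);u,v=int(u),int(v)
cv2.imwrite('pics/side11z.png',cv2.resize(im[v-30:v+40,u-35:u+45],None,fx=8,fy=8,interpolation=cv2.INTER_CUBIC))
E
```

```text
t 13.15 pos [ 0.4405 -0.2799  0.1434] yang -100.8 z [-0.003  0.003 -1.   ] F [-0.6 -0.6 -1.2] open 0.291 q [-45.  29. 101.  -0.  50.  56.]
 367 x0 y0 mm [-3.26 -0.43] tilt 19.22 inl 366 s range mm [24.3 66.5] rms 0.9
[(0.97, [220.8, 212.0, 250.4, 250.5]), (0.92, [274.1, 240.4, 292.7, 279.7]), (0.63, [197.4, 257.5, 221.9, 302.6])]
0.0 42 x [-4.4 22.1] y [ 1.1 21.9]
0.006 60 x [-7. 24.] y [ 0.4 18.6]
0.012 58 x [-5.1 26.1] y [ 2.4 17.9]
0.018 57 x [-3.3 28.8] y [ 2.3 18.3]
0.024 59 x [-0.6 30.4] y [ 0.8 17.7]
0.03 59 x [ 3.2 32.6] y [ 1.8 18.2]
0.036 46 x [ 1.2 33.5] y [ 3.2 18.1]
0.042 19 x [ 3.7 21.8] y [ 8.4 16.7]
```

View pics/side11z.png

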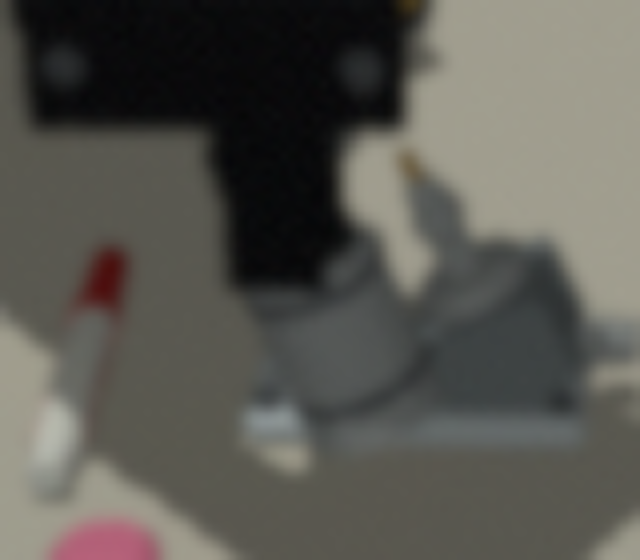

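```bash
python3 -c "
from h import *
go([.448,-.0976,.1618],-100.8)
s=bot.read_state();ax=np.array([-.415,.0792,.906]);print((-ax*10)@np.array(s['tcp_rot']))"
```

```text
t 13.2 pos [ 0.4407 -0.28    0.1435] yang -100.8 z [-0.002  0.002 -1.   ] F [-0.5  0.5 -1.6] open 0.289 q [-45.  29. 101.  -0.  50.  56.]
tool shift mm [ -27.1 -180.6  -17.9]
turn -0.0008163029394552268
[4.25021503 0.01707043 9.04813488]
```

Call:
{"method": "servo_tool", "body": {
  "increments": [
    [1, [-5, -20, -10], 0],
    [1, [-6, -45, -8], 0],
    [1, [-6, -50, 0], 0],
    [1, [-6, -45, 0], 0],
    [1, [-4, -20, 0], 0]
  ]
}}

```text
time_s: 13.82
position: [0.4471, -0.0949, 0.1633]
tcp_rot: [[0.983, -0.185, -0.002], [-0.185, -0.983, 0.002], [-0.002, -0.001, -1.0]]
force: [-0.7, -0.6, -0.5]
opening: 0.29
```

Call:
{"method": "servo_tool", "body": {
  "increments": [
    [1, [0, 0, 0], 0],
    [1, [0, 0, 0], 0]
  ]
}}

```text
time_s: 14.08
position: [0.4489, -0.099, 0.1633]
tcp_rot: [[0.982, -0.187, 0.001], [-0.187, -0.982, -0.001], [0.001, 0.0, -1.0]]
force: [0.3, 0.2, -2.0]
opening: 0.296
```

```bash
python3 - <<'E'
from fit import *
im,d=cap('side','side12.png')
s=bot.read_state();go([.448,-.0976,.1618]);p,R=np.array(s['position']),np.array(s['tcp_rot'])
W=world('side',d);fitc(W,p,R)
u,v=proj('side',p);u,v=int(u),int(v)
cv2.imwrite('pics/side12z.png',cv2.resize(im[v-30:v+60,u-40:u+60],None,fx=6,fy=6,interpolation=cv2.INTER_CUBIC))
im,d=cap('top','top12.png');u,v=map(int,proj('top',p))
cv2.imwrite('pics/top12z.png',cv2.resize(im[v-40:v+50,u-60:u+60],None,fx=5,fy=5,interpolation=cv2.INTER_CUBIC))
E
```

```text
t 14.12 pos [ 0.449  -0.0994  0.1633] yang -100.8 z [ 0.001 -0.001 -1.   ] F [ 1.1  0.4 -1.6] open 0.292 q [-26.  23. 109.  -0.  48.  74.]
tool shift mm [-1.3 -1.6  1.5]
 257 x0 y0 mm [-2.5  -0.53] tilt 18.16 inl 253 s range mm [23.3 66.2] rms 1.04
```

View pics/side12z.png

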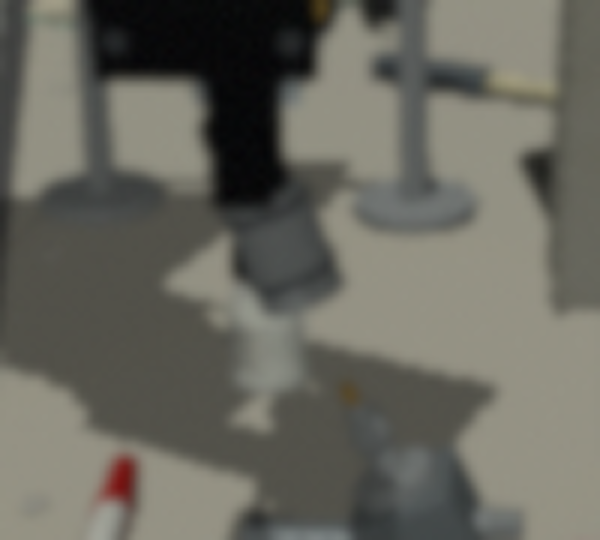

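View pics/top12z.png

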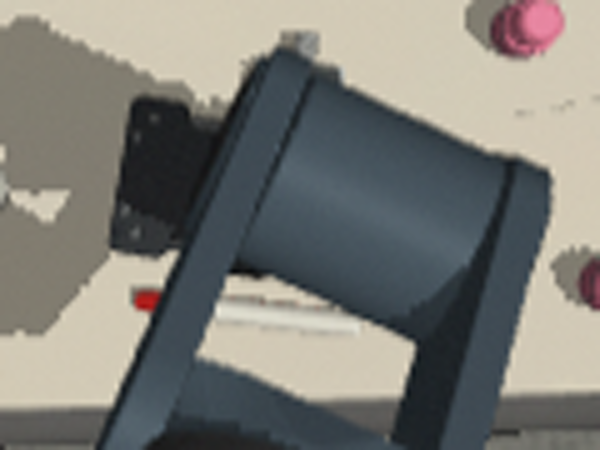

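```bash
cat > ov2.py <<'E'
from h import *
import sys
def ovc(f,p,R,x0,y0,th,tag,O=np.array([.4993,-.1069,.046]),yaw=-10.8):
    n='side';im=cv2.imread(f'pics/{f}.png');u,v=map(int,proj(n,p));b=(u-40,v-30,u+60,v+60);k=6
    im=cv2.resize(im[b[1]:b[3],b[0]:b[2]],None,fx=k,fy=k,interpolation=cv2.INTER_CUBIC)
    def circ(C,a,bv,r,col):
        pts=[(proj(n,C+r*(np.cos(t)*a+np.sin(t)*bv))-b[:2]+.5)*k for t in np.linspace(0,6.28,40)];cv2.polylines(im,[np.int32(pts)],True,col,1)
    a=np.radians(yaw);s,c=np.sin(np.radians(25)),np.cos(np.radians(25))
    ax=np.array([-s*np.cos(a),-s*np.sin(a),c]);yv=np.array([-np.sin(a),np.cos(a),0]);xv=np.cross(yv,ax)
    for z,r in((0,.017),(.013,.0065),(.024,.0065),(.0325,.004),(.041,.0015)):circ(O+ax*z,xv,yv,r,(0,0,255))
    th=np.radians(th);D=R@np.array([np.sin(th),0,np.cos(th)]);X=R@np.array([np.cos(th),0,-np.sin(th)]);G=p+R@np.array([x0,y0,-.019])
    for s_,r in((.066,.0175),(.066,.01),(.023,.0175)):circ(G+D*s_,X,R[:,1],r,(0,255,0))
    M=G+D*.066;w=M-O;print('mouth rel nipple (x,y,z)mm',np.round([w@xv*1000,w@yv*1000,w@ax*1000],1))
    cv2.imwrite(f'pics/{tag}.png',im)
if __name__=='__main__':
    s=bot.read_state();ovc('side12',np.array(s['position']),np.array(s['tcp_rot']),-.0029,-.0005,18.7,'ov12')
E
python3 ov2.py
```

```text
mouth rel nipple (x,y,z)mm [ 1.7 -1.8 80.5]
```

View pics/ov12.png

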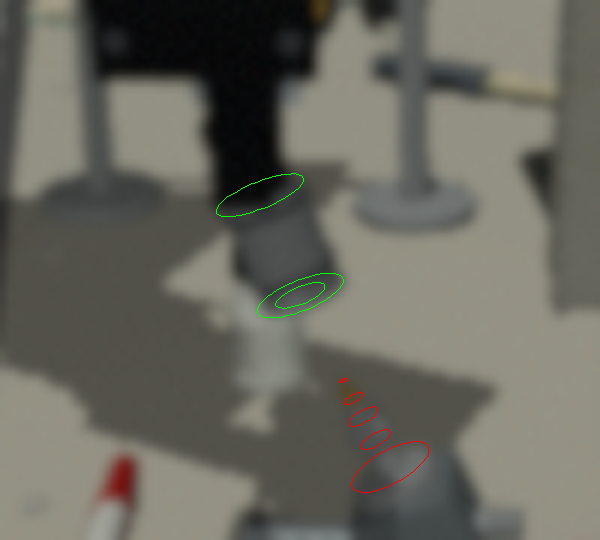

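Call:
{"method": "servo_tool", "body": {
  "increments": [
    [1, [3, -1, 9], 0],
    [1, [3.5, -0.5, 9], 0],
    [1, [4, 0, 9], 0],
    [1, [1, 0, 2], 0],
    [1, [0, 0, 0], 0]
  ]
}}

```text
time_s: 14.8
position: [0.4602, -0.0995, 0.1337]
tcp_rot: [[0.982, -0.187, -0.001], [-0.187, -0.982, 0.0], [-0.001, -0.0, -1.0]]
force: [-0.3, 0.4, -2.1]
opening: 0.289
```

```bash
python3 - <<'E'
from fit import *
from ov2 import ovc
im,d=cap('side','side13.png')
s=bot.read_state();go(None);p,R=np.array(s['position']),np.array(s['tcp_rot'])
W=world('side',d);fitc(W,p,R)
ovc('side13',p,R,-.0029,-.0005,18.7,'ov13')
E
```

```text
t 14.85 pos [ 0.4603 -0.0995  0.1339] yang -100.8 z [-0.  0. -1.] F [-0.  -1.4 -1.8] open 0.291 q [-26.  27. 109.  -0.  44.  75.]
 249 x0 y0 mm [-2.25 -0.13] tilt 17.97 inl 240 s range mm [24.4 66.9] rms 1.08
mouth rel nipple (x,y,z)mm [-0.7  0.5 49.3]
```

View pics/ov13.png

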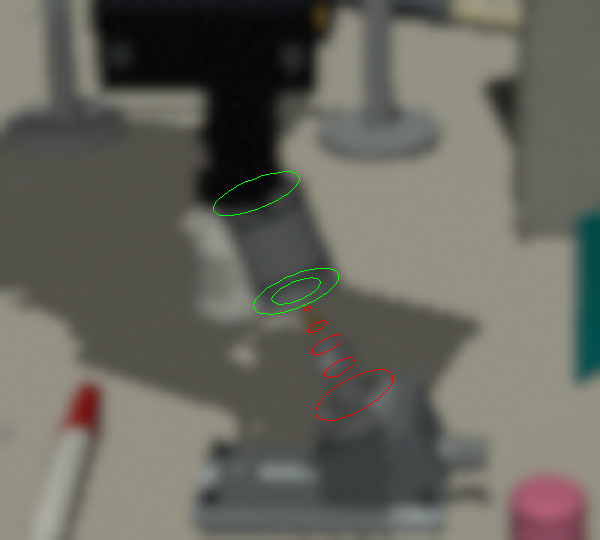

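Call:
{"method": "servo_tool", "body": {
  "increments": [
    [1, [4, 0, 9], 0],
    [1, [3, 0, 7], 0],
    [1, [1, 0, 6], 0],
    [1, [0, 0, 0], 0]
  ]
}}

```text
time_s: 15.35
position: [0.4678, -0.1008, 0.1114]
tcp_rot: [[0.982, -0.187, -0.001], [-0.187, -0.982, 0.001], [-0.001, -0.0, -1.0]]
force: [-0.8, -0.6, -1.5]
opening: 0.288
```

```bash
python3 - <<'E'
from fit import *
from ov2 import ovc
im,d=cap('side','side14.png')
s=bot.read_state();go([.4667,-.1007,.1053]);p,R=np.array(s['position']),np.array(s['tcp_rot'])
print(s['moment'])
W=world('side',d);fitc(W,p,R)
ovc('side14',p,R,-.0029,-.0005,18.7,'ov14')
E
```

```text
t 15.4 pos [ 0.4679 -0.1009  0.1117] yang -100.8 z [-0.001  0.    -1.   ] F [ 0.2  0.7 -0.7] open 0.287 q [-26.  30. 109.  -0.  42.  75.]
tool shift mm [-1.2 -0.   6.4]
[0.03178428 0.01525148 0.04497675]
 266 x0 y0 mm [-1.27 -0.33] tilt 16.18 inl 235 s range mm [25.  69.4] rms 1.21
mouth rel nipple (x,y,z)mm [-3.1  0.5 25.9]
```

View pics/ov14.png

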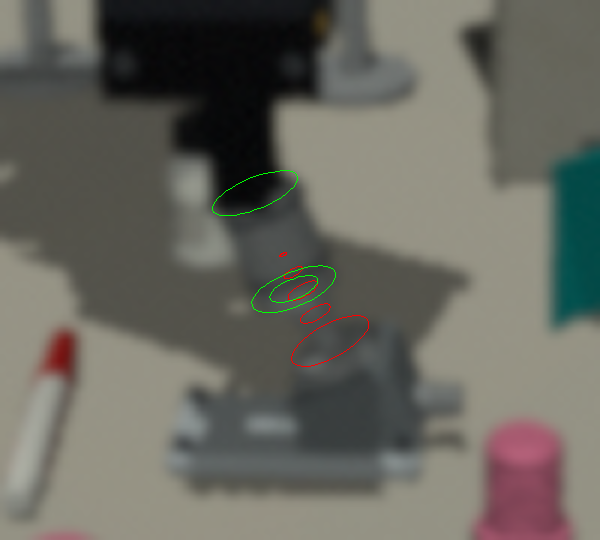

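Call:
{"method": "servo_tool", "body": {
  "increments": [
    [1, [-1, 0, 3], 0],
    [1, [0, 0, 3], 0],
    [1, [0, 0, 0], 0]
  ]
}}

```text
time_s: 15.78
position: [0.4689, -0.1019, 0.107]
tcp_rot: [[0.982, -0.187, 0.004], [-0.187, -0.982, -0.002], [0.005, 0.002, -1.0]]
force: [0.9, -1.6, 4.9]
opening: 0.296
```

Call:
{"method": "servo_tool", "body": {
  "increments": [
    [1, [1, 0, 3], 0],
    [1, [1.5, 0, 3], 0],
    [1, [0, 0, 0], 0]
  ]
}}

```text
time_s: 16.15
position: [0.4724, -0.1026, 0.1011]
tcp_rot: [[0.982, -0.188, 0.007], [-0.188, -0.982, -0.003], [0.007, 0.002, -1.0]]
force: [3.9, -1.0, 3.1]
opening: 0.29
```

```bash
python3 - <<'E'
from fit import *
from ov2 import ovc
im,d=cap('side','side15.png')
s=bot.read_state();go([.475,-.1023,.0872]);p,R=np.array(s['position']),np.array(s['tcp_rot'])
print(s['moment'])
W=world('side',d);v,_=fitc(W,p,R)
ovc('side15',p,R,-.0029,-.0005,20,'ov15')
E
```

```text
t 16.2 pos [ 0.4723 -0.1025  0.101 ] yang -100.8 z [ 0.006 -0.003 -1.   ] F [ 3.7 -0.5  4.2] open 0.29 q [-26.  31. 109.   0.  40.  75.]
tool shift mm [ 2.5 -0.8 13.8]
[-0.24592526 -0.9712547   0.01597421]
 277 x0 y0 mm [-1.91 -0.17] tilt 18.61 inl 250 s range mm [23.9 81.6] rms 1.23
mouth rel nipple (x,y,z)mm [-1.5 -0.3 14.1]
```

View pics/ov15.png

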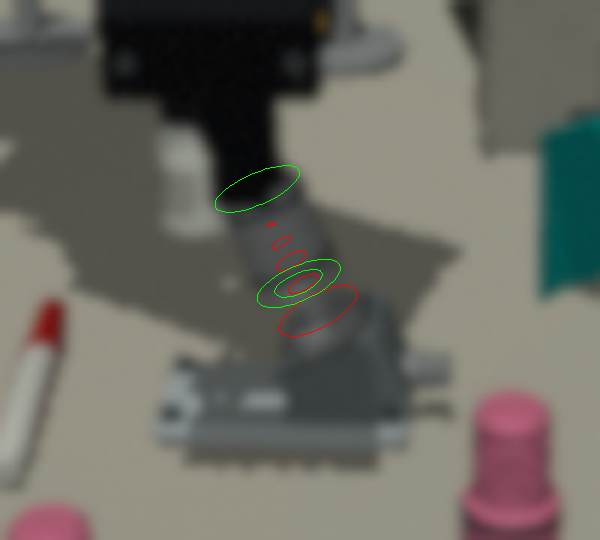

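Call:
{"method": "servo_tool", "body": {
  "increments": [
    [1, [-2, 0, 1], 0],
    [1, [-1, 0, 2], 0],
    [1, [0, 0, 0], 0]
  ]
}}

```text
time_s: 16.58
position: [0.4699, -0.102, 0.0978]
tcp_rot: [[0.982, -0.188, 0.007], [-0.188, -0.982, -0.003], [0.008, 0.001, -1.0]]
force: [6.0, -0.5, 2.3]
opening: 0.288
```

```bash
python3 - <<'E'
from fit import *
from ov2 import ovc
im,d=cap('side','side16.png')
s=bot.read_state();go([.475,-.1023,.0872]);p,R=np.array(s['position']),np.array(s['tcp_rot'])
print(s['moment'])
W=world('side',d);v,_=fitc(W,p,R)
ovc('side16',p,R,-.0029,-.0005,22,'ov16')
E
```

```text
t 16.62 pos [ 0.4699 -0.102   0.0978] yang -100.8 z [ 0.007 -0.003 -1.   ] F [ 4.8 -1.3  2.8] open 0.29 q [-26.  31. 109.   0.  39.  75.]
tool shift mm [ 5.  -0.7 10.7]
[-0.14058467 -1.35150764 -0.02213568]
 298 x0 y0 mm [-4.25 -0.11] tilt 24.24 inl 260 s range mm [24.  87.3] rms 1.11
mouth rel nipple (x,y,z)mm [-2.8 -0.3 12.1]
```

View pics/ov16.png

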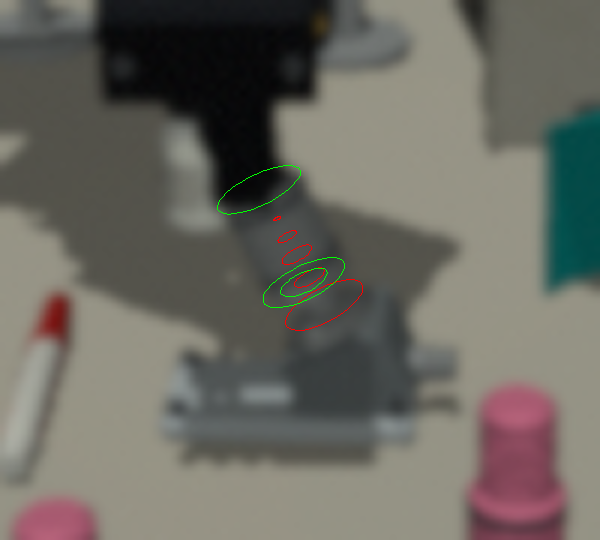

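Call:
{"method": "servo_tool", "body": {
  "increments": [
    [1, [0.8, 0, 2], 0],
    [1, [0.8, 0, 2], 0],
    [1, [0, 0, 0], 0]
  ]
}}

```text
time_s: 17.0
position: [0.4706, -0.102, 0.0934]
tcp_rot: [[0.982, -0.188, 0.005], [-0.188, -0.982, -0.002], [0.005, 0.001, -1.0]]
force: [5.9, -0.5, 1.4]
opening: 0.288
```

Call:
{"method": "servo_tool", "body": {
  "increments": [
    [1, [0.8, 0, 2], 0],
    [1, [0.8, 0, 2], 0],
    [1, [0, 0, 0], 0]
  ]
}}

```text
time_s: 17.38
position: [0.472, -0.1023, 0.0899]
tcp_rot: [[0.982, -0.188, 0.005], [-0.188, -0.982, -0.002], [0.005, 0.001, -1.0]]
force: [3.8, -1.0, 5.9]
opening: 0.289
```

Call:
{"method": "servo_tool", "body": {
  "increments": [
    [1, [1, 0, 2], 0],
    [1, [0, 0, 0], 0]
  ]
}}

```text
time_s: 17.62
position: [0.4728, -0.1024, 0.0881]
tcp_rot: [[0.982, -0.187, 0.005], [-0.187, -0.982, -0.002], [0.005, 0.001, -1.0]]
force: [3.4, -0.9, 8.2]
opening: 0.289
```

Call:
{"method": "servo_tool", "body": {
  "increments": [
    [1, [1, 0, 2], 0],
    [1, [0, 0, 0], 0]
  ]
}}

```text
time_s: 17.88
position: [0.4735, -0.1025, 0.0864]
tcp_rot: [[0.982, -0.187, 0.004], [-0.187, -0.982, -0.002], [0.004, 0.001, -1.0]]
force: [3.8, -0.5, 11.8]
opening: 0.293
```

```bash
python3 - <<'E'
from fit import *
from ov2 import ovc
im,d=cap('side','side17.png')
s=bot.read_state();go([.475,-.1023,.0872]);p,R=np.array(s['position']),np.array(s['tcp_rot'])
print(s['moment'])
W=world('side',d);v,_=fitc(W,p,R)
ovc('side17',p,R,-.0035,-.0005,24,'ov17')
u,v=map(int,proj('side',p))
cv2.imwrite('pics/side17z.png',cv2.resize(im[v-20:v+50,u-25:u+45],None,fx=8,fy=8,interpolation=cv2.INTER_CUBIC))
E
```

```text
t 17.93 pos [ 0.4735 -0.1025  0.0864] yang -100.8 z [ 0.004 -0.002 -1.   ] F [ 3.  -1.1 12.7] open 0.288 q [-25.  33. 109.   0.  38.  75.]
tool shift mm [ 1.5 -0.5 -0.8]
[-0.18143412 -0.80505947 -0.06218967]
 354 x0 y0 mm [-9.43  0.8 ] tilt 30.18 inl 279 s range mm [26.6 80.1] rms 1.27
mouth rel nipple (x,y,z)mm [-2.7 -0.1  0.4]
```

View pics/side17z.png

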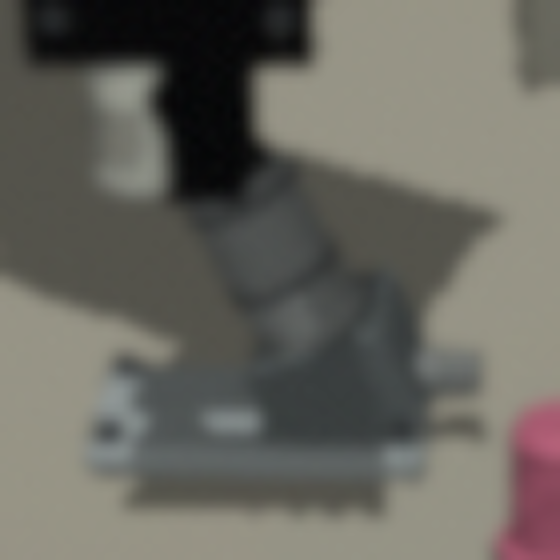

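View pics/ov17.png

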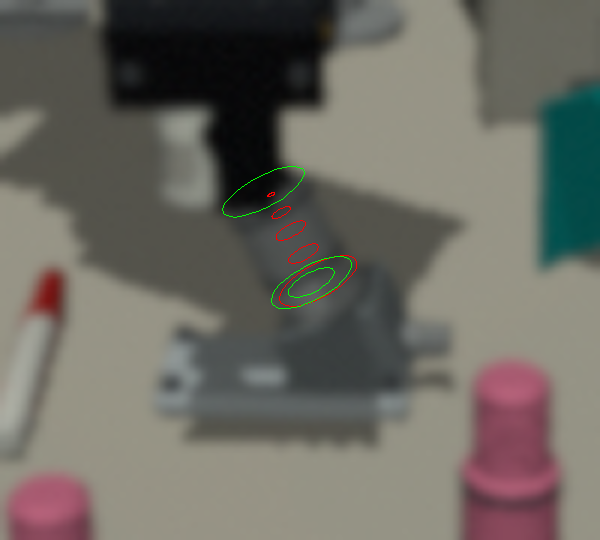

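Call:
{"method": "servo_tool", "body": {
  "increments": [
    [1, [0.8, 0, 2], 0],
    [1, [0, 0, 0], 0]
  ]
}}

```text
time_s: 18.18
position: [0.473, -0.1023, 0.0859]
tcp_rot: [[0.982, -0.187, 0.002], [-0.187, -0.982, -0.002], [0.002, 0.001, -1.0]]
force: [-2.3, -0.9, 26.5]
opening: 0.29
```

Call:
{"method": "servo_tool", "body": {
  "increments": [
    [1, [0.8, 0, 2], 0],
    [1, [0, 0, 0], 0]
  ]
}}

```text
time_s: 18.42
position: [0.473, -0.1023, 0.0856]
tcp_rot: [[0.982, -0.186, 0.001], [-0.186, -0.982, -0.002], [0.002, 0.001, -1.0]]
force: [-6.5, 1.1, 44.0]
opening: 0.296
```

Call:
{"method": "servo_tool", "body": {
  "increments": [
    [1, [-0.6, 0, -1.5], 0],
    [1, [0, 0, 0], 0],
    [1, [0, 0, 0], 0]
  ]
}}

```text
time_s: 18.8
position: [0.473, -0.1023, 0.0857]
tcp_rot: [[0.982, -0.187, 0.002], [-0.187, -0.982, -0.002], [0.002, 0.001, -1.0]]
force: [-2.3, -0.3, 29.5]
opening: 0.288
```

```bash
python3 - <<'E'
from fit import *
from ov2 import ovc
im,d=cap('side','side18.png')
s=bot.read_state();go(None);p,R=np.array(s['position']),np.array(s['tcp_rot'])
print(s['moment'])
W=world('side',d)
ovc('side18',p,R,-.0035,-.0005,25,'ov18')
for n in('side',):
  for t in('coupler','guard','vial','beaker'):
    for r in bot.trace(n,t)[:4]:
        P=W[r['region']&(d>0)];print(t,round(r['p'],2),np.round(r['bbox']),np.median(P,0).round(3))
# cylinder fit with free tilt on body pts, tool z up to 30 only
q=(W.reshape(-1,3)-p)@R
cv2.imwrite('pics/side18z.png',cv2.resize(im[120:280,140:360],None,fx=3.6,fy=3.6,interpolation=cv2.INTER_CUBIC))
from scipy.optimize import least_squares
m=(q[:,1]>.0)&(q[:,1]<.03)&(q[:,0]>-.03)&(q[:,0]<.05)&(q[:,2]>.004)&(q[:,2]<.032);q=q[m]
def res(v):
    D=np.array([np.sin(v[2]),0,np.cos(v[2])]);r=q-[v[0],v[1],-.019];s=r@D;return (np.linalg.norm(r-np.outer(s,D),axis=1)-.0175)*1000
f=least_squares(res,[0,0,.4],loss='soft_l1');print(len(q),f.x[:2]*1000,np.degrees(f.x[2]))
E
```

```text
t 18.85 pos [ 0.4731 -0.1023  0.0857] yang -100.8 z [ 0.002 -0.002 -1.   ] F [-3.2  0.1 31. ] open 0.29 q [-25.  33. 109.  -0.  38.  75.]
[-0.0560185   0.10502847  0.0325832 ]
mouth rel nipple (x,y,z)mm [-2.4  0.1 -0. ]
coupler 0.96 [272. 241. 293. 279.] [ 0.545 -0.26   0.041]
coupler 0.85 [197. 256. 220. 303.] [ 0.395 -0.306  0.041]
coupler 0.67 [232. 199. 260. 232.] [ 0.488 -0.12   0.067]
guard 0.95 [290. 176. 328. 234.] [ 0.649 -0.053  0.055]
guard 0.73 [213. 134. 228. 166.] [0.446 0.287 0.112]
beaker 0.7 [327. 214. 357. 249.] [ 0.703 -0.163  0.045]
177 [-4.89947138  0.25000971] 25.96534387836547
```

View pics/ov18.png

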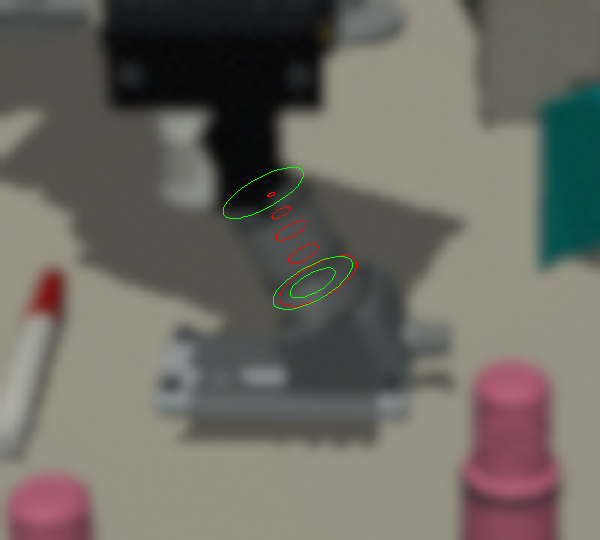

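View pics/side18z.png

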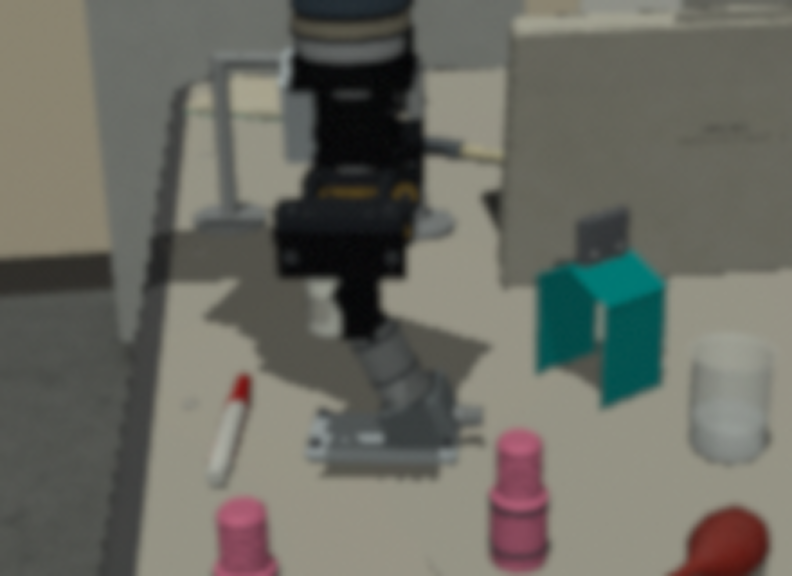

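```bash
python3 -c "
from h import *
go(None);print(bot.hand_in())"
```

```text
t 19.05 pos [ 0.473  -0.1023  0.0857] yang -100.8 z [ 0.002 -0.002 -1.   ] F [-2.4 -0.  30.3] open 0.296 q [-25.  33. 109.  -0.  38.  75.]
the job is handed in; nothing more can be done
None
```

The job is handed in at 19.05 s of the 48 s allowed. The guard hangs on the rail, and the coupler is still gripped and pressed home on the nipple.

- **Guard:** I lifted it by its tab, set it astride the middle of the rail and let go. It was still hanging there in the last side picture.
- **Coupler:** I gripped it by the black grip and tipped it about 20° in the jaws by pressing its mouth on the bench, since the tool only points down. Sliding it onto the nipple brought it the rest of the way, and the last fit gave about 26° against the nipple's 25°.
- **Pressing in:** Resistance rose gradually over the last 7–8 mm, which fits the valve spring. It then met a hard stop: force rose from about 12 to 44 N while the tool moved only about 0.8 mm. I backed off slightly and left it pressing at about 30 N with the tool still.
- **Bystanders:** The beaker and vial are standing in the last side picture, though the detector did not report the vial there.

**Not confirmed:**
- **Snap and valve:** I saw no distinct jump for the snap of the balls, and valve travel could not be read directly. That the coupler is home is inferred from the hard stop and from the image overlay, which puts the mouth at 0.0 mm from the shoulder and 2.4 mm off sideways. I put that offset down to error in the assumed grip offset.
- **Cameras:** The two cameras disagreed by about 4 mm in y, so I used the mean.
- **Peak force:** The 44 N peak was brief and went through the gripped coupler, well under the 120 N wrist limit.

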